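# Swing out and load the analyser's sample table

## Task

Swing the analyser's sample table out from under its clear hood: pull up the red spring plunger and turn it so that it stays out, swing the table by its black post round to its stop, then turn the plunger back so that it drops and locks the table. Then load it: all the canisters look alike, so lift each to feel whether it is full or empty; stand every full (heavy) one upright in a pocket of the locked table, one to a pocket, and every empty (light) one upright in the blue wash tray. Leave the other things on the bench where they are.

Things in the scene. Friction and masses are not known exactly. Their poses are not given: they have to be found in the camera images.
- plunger (a joint): Lift of the spring plunger, m: 0 fully down (locked, its pin in a notch of the table), up to 0.020. The spring and weight need about 5 N at the bottom and 8 N at the top. Held out by the twist it rests at 0.014. If the table is not at a notch it rests on the table's rim at about 0.009 when let go.
- plunger_twist (a joint): Turn of the plunger's red T-knob, rad, counter-clockwise seen from above: 0 (stop, knob bar along its slot, can drop) to 1.45 (stop). It turns only when lifted at least 0.0145; turned beyond about 0.7 and let down it rests on its collar and stays out by itself. To relock, turn it back to 0: within about 0.15 of 0 it drops by spring and weight when let go.
- plunger_grip (a point): Grip point of the plunger's T-knob: a red upright bar 46 mm long (point x), 14 mm thick (point y) and 30 mm tall; the point is on the vertical plunger axis, 12 mm below the bar's top and 18 mm above its bottom. Rises and turns with the knob. Nothing is in the way of fingers beside it down to 10 mm below the bar.
- sample_table (a joint): Swing of the sample table, rad: 0 parked under the hood, growing clockwise seen from above to the loading position at 1.90; a hard stop is at 1.92. Notches for the plunger at 0 and 1.90, each with about 0.035 play either way. Turns stiffly (about 0.12 N m) and stays where left.
- pivot (a point): Vertical swivel axis of the sample table, at the height of the pocket floors (46 mm above the bench); turns with the analyser, which stands beyond it to +y of this frame. The clear hood (top 198 mm above the bench) covers x -160 to +20 mm and y +90 to +250 mm of this frame; behind it stands the analyser's grey housing, 230 mm high.
- table_handle (a point): Upright black post on the sample table, 22 mm in diameter, from 46 to 151 mm above the bench; the point is on its axis, 24 mm below its top, 150 mm from the swivel axis. Moves with the table.
- pocket1 (a point): Centre of the floor of pocket 1 of 3 on the sample table: six-sided blue rim, 70 mm free inside (flat to flat), 8 mm high; floor 46 mm above the bench, 135 mm from the swivel axis, neighbours 80 mm apart. Moves with the table.
- pocket2 (a point): Centre of the floor of pocket 2 of 3 on the sample table: six-sided blue rim, 70 mm free inside (flat to flat), 8 mm high; floor 46 mm above the bench, 135 mm from the swivel axis, neighbours 80 mm apart. Moves with the table.
- pocket3 (a point): Centre of the floor of pocket 3 of 3 on the sample table: six-sided blue rim, 70 mm free inside (flat to flat), 8 mm high; floor 46 mm above the bench, 135 mm from the swivel axis, neighbours 80 mm apart. Moves with the table.
- tray_floor (a point): Centre of the inner floor of the blue wash tray, a fixed open tray 130 mm (x) by 220 mm (y) outside, walls 5 mm thick and 30 mm high, floor 5 mm above the bench. Holds two canisters one beside the other along its y.
- can_a_mid (a point): Sample canister: upright steel cylinder 56 mm in diameter and 58 mm tall, with a round black grip knob 30 mm in diameter and 38 mm tall on top (96 mm in all). All canisters look alike; a full one weighs more than 0.42 kg, an empty one less than 0.22 kg, and only lifting tells. Some may be absent (None). The point is at the centre, half-way up, 48 mm above the underside; z up. Grasp the knob about 32 mm above the point.
- can_b_mid (a point): Sample canister: upright steel cylinder 56 mm in diameter and 58 mm tall, with a round black grip knob 30 mm in diameter and 38 mm tall on top (96 mm in all). All canisters look alike; a full one weighs more than 0.42 kg, an empty one less than 0.22 kg, and only lifting tells. Some may be absent (None). The point is at the centre, half-way up, 48 mm above the underside; z up. Grasp the knob about 32 mm above the point.
- can_c_mid (a point): Sample canister: upright steel cylinder 56 mm in diameter and 58 mm tall, with a round black grip knob 30 mm in diameter and 38 mm tall on top (96 mm in all). All canisters look alike; a full one weighs more than 0.42 kg, an empty one less than 0.22 kg, and only lifting tells. Some may be absent (None). The point is at the centre, half-way up, 48 mm above the underside; z up. Grasp the knob about 32 mm above the point.
- can_d_mid (a point): Sample canister: upright steel cylinder 56 mm in diameter and 58 mm tall, with a round black grip knob 30 mm in diameter and 38 mm tall on top (96 mm in all). All canisters look alike; a full one weighs more than 0.42 kg, an empty one less than 0.22 kg, and only lifting tells. Some may be absent (None). The point is at the centre, half-way up, 48 mm above the underside; z up. Grasp the knob about 32 mm above the point.
- can_e_mid (a point): Sample canister: upright steel cylinder 56 mm in diameter and 58 mm tall, with a round black grip knob 30 mm in diameter and 38 mm tall on top (96 mm in all). All canisters look alike; a full one weighs more than 0.42 kg, an empty one less than 0.22 kg, and only lifting tells. Some may be absent (None). The point is at the centre, half-way up, 48 mm above the underside; z up. Grasp the knob about 32 mm above the point.
- bottle: White plastic bottle, 64 mm in diameter, 170 mm tall; leave alone. Origin under its centre.
- beaker: Glass beaker, 70 mm in diameter, 90 mm tall; leave alone. Origin under its centre.
- jar: Amber jar with white cap, 52 mm in diameter, 70 mm tall; leave alone. Origin under its centre.
- brush: Brush about 0.2 m long with a wooden handle, lying flat; leave alone.
- wrench: Steel wrench lying flat; leave alone.
- mouse: Black computer mouse, 100 mm long; leave alone.
Not all that is in view belongs to the job. Leave any green or pink look-alike of the part that bears can_a_mid alone.

How it is judged:
By the outcome, as a careful person would: the job done as asked, in the order asked, and still so for the second after the job is handed in, with the robot touching nothing.
Of can_a, can_c, can_d only 2 to 3 are there at a start; the rules pass over those that are not, and their reading is None.
Of can_b, can_e only 1 to 2 are there at a start; the rules pass over those that are not, and their reading is None.
At some moment in a run one of can_a, can_b, can_c, can_d, can_e may be knocked a few centimetres aside while the robot is not near it.
It also fails if it takes over 210 s, if anything falls off the work surface, if the arm or the gripper's body presses on something with over 40 N, if the wrist force passes 120 N, or if a joint passes its speed limit or range.

## Robot

A 6-joint arm with a two-finger parallel gripper is mounted at the origin on the work surface. World frame = base frame: x ahead of the robot, y to its left, z up, the work surface at z = 0. Lengths are in m, angles in rad, forces in N, time in s.
With the tool pointing down it reaches from about 0.3 to 0.825 m from the base axis. Payload 5.4 kg.
Tool frame: the origin (TCP) lies on the centre line of the jaws, within the pads' length; the fingertips stand 8 mm ahead of it and the grasp point (between the pads) lies 11 mm behind it; z points along the fingers, y is the direction in which the jaws open and shut (so a half turn about z gives the same grasp; the last joint's range is limited). The gripper opens to 92 mm and grips with 3 to 60 N. Pads are 20 mm wide; open, the fingers measure 128 mm over their backs; the gripper's body (75 mm by 189 mm) begins 69 mm behind the grasp point.
Start: joints at [-1.536, 0.158, 1.597, -0, 1.386, -0.21], TCP at [0.139, -0.558, 0.223] pointing down, gripper open.
Joint ranges: [-2.91, 2.91], [-0.94, 2.29], [0.18, 2.7], [-1.29, 4.43], [0.17, 2.64], [-3, 3]. Speed limits (rad/s): [2.57, 2.57, 3.14, 3.14, 3.14, 3.14].

## Interface

Orientations are given as a rotation vector (axis times angle).
In Python, from bench import robot gives the robot as it stands. The module is installed in compiled form; this text tells all that it offers.
- The arm moves only by the shell command python3 -m crank 'ROWS' [OPENING] [FORCE]. ROWS is JSON, a list that holds one entry, the list of rows, each a list of 6 numbers: the shift along the tool's x, y, z in mm, then the turn, a rotation vector about the tool's x, y, z in rad. A call has 1 to 20 rows; each row shifts and turns the commanded pose from where the row before left it, along the tool's axes as they then stand; what a row does not reach is not made up. A row lasts 1/12 s, in which the tool goes at most 41.7 mm and 7.16 degrees, less where a joint would pass 70% of its speed; a pose out of reach is approached as far as the arm can. A call with a gripper value outside its range is refused whole. OPENING is the opening, from 0 (shut) to 1 (fully open), set as the call begins (- or left out, the last holds). The fingers move at their own pace and stop on an object; FORCE is the grip in N (left out, the last holds). Time passes only in rows, so rows that do not move let the fingers close. It gives the time, the measured TCP pose, the force and the opening at its end, in the units of the state.
- robot.get_state(): the state, without advancing time (a new reading comes with each control period).
- robot.read_camera(name): name is "scene" or "top" or "wrist"; returns a dict with "color" (420x560x3 uint8, red, green, blue), "intrinsics" (3x3 intrinsics, pixels), "k1" (the pictures are not rectified: a ray, as slopes to the right and down, at radius r is drawn at 1 + k1 r^2 times it, then the intrinsics apply), "R" (3x3) and "t" (3): a world point X has camera coordinates R X + t. Camera axes: x right, y down, z forward; pixel columns grow to the right and rows downward; lengths in m; the calibration is good to about 2 mm. A picture is of the moment at which its call begins. There is no depth.
- robot.sign_off(): hands the job in, once; it reports no verdict.
Trained networks look in the newest picture that a camera, given by its name, has taken for a name from the list of things; names that differ only in an ending like _2 or _b are one class to them, and where a whole thing is asked for, a point or a joint stands for the part that bears it (a point fixed in the world has none). Each returns a list of dicts, best first, with "p" (0 to 1); they miss things now and then, are a little off and sometimes report something else, mostly with a low value. They report only what shows in the picture. A call takes as long as a camera call. They do not tell look-alikes from the thing itself.
- robot.find_in(camera, thing): "extent" ([left, top, right, bottom] in pixels, round what is visible of it).
The state is a dict: "t": time; "joint_positions": joint angles; "qd": joint speeds; "joint_torque": joint torques, N m; "tcp_pos": TCP position; "eef_rot": TCP orientation; "ft_force": force on the tool from outside, world axes, zero at the start; "ft_torque": the same for the moment, N m; "grip_width": opening from 0.0 (shut) to 1.0 (fully open).
Only numpy, scipy, OpenCV 4.12 (cv2) and the standard library are available. Lean on these libraries where they do the work, as an engineer would, in place of code of your own. Each camera call takes 0.05 s, during which the arm holds its last target.

## Working session

There is one attempt and no reset: what is moved stays moved. The work goes in short steps, Python scripts to look and compute and a shell command to move; the robot and the scene stay as the last step left them, time stands still between calls to the robot, and variables do not carry over. Pictures are saved under pics/ and viewed, and the job is handed in when it is done.

```bash
mkdir -p pics; cat > h.py <<'E'
import numpy as np, cv2
from bench import robot
from scipy.spatial.transform import Rotation as Ro
def snap(n,f):
    c=robot.read_camera(n); cv2.imwrite('pics/'+f,cv2.cvtColor(c['color'],cv2.COLOR_RGB2BGR)); return c
def ray(c,u,v):
    K=np.array(c['intrinsics']);k=c['k1'];R=np.array(c['R']);t=np.array(c['t'])
    d=cv2.undistortPoints(np.array([[[u,v]]],float),K,np.array([k,0,0,0,0.]))[0,0]
    w=R.T@np.array([d[0],d[1],1]); return -R.T@t, w/np.linalg.norm(w)
def atz(c,u,v,z):
    o,w=ray(c,u,v); return o+w*(z-o[2])/w[2]
def proj(c,X):
    K=np.array(c['intrinsics']);R=np.array(c['R']);t=np.array(c['t'])
    return cv2.projectPoints(np.array(X,float).reshape(-1,1,3),cv2.Rodrigues(R)[0],t,K,np.array([c['k1'],0,0,0,0.]))[0].reshape(-1,2)
def tri(rs):
    A=np.zeros((3,3));b=np.zeros(3)
    for o,w in rs:
        P=np.eye(3)-np.outer(w,w);A+=P;b+=P@o
    X=np.linalg.solve(A,b); return X,[np.linalg.norm((np.eye(3)-np.outer(w,w))@(X-o)) for o,w in rs]
def st():
    s=robot.get_state(); print('t',round(s['t'],2),'tcp',np.round(s['tcp_pos'],4),'rot',np.round(s['eef_rot'],3),'F',np.round(s['ft_force'],1),'g',round(s['grip_width'],3)); return s
def totool(d):
    s=robot.get_state(); return Ro.from_rotvec(s['eef_rot']).as_matrix().T@np.array(d)*1000
E
python3 - <<'E'
from h import *
np.set_printoptions(suppress=True,precision=3)
s=st(); print(Ro.from_rotvec(s['eef_rot']).as_matrix(), s['joint_positions'])
for n in['scene','top','wrist']:
    c=snap(n,n+'0.png'); print(n,c['R'],c['t'],c['k1'])
    for th in ['plunger_grip','table_handle','pocket1','can_a_mid','tray_floor','plunger','sample_table','pivot','bottle','beaker','jar','brush','wrench','mouse']:
        try:
            for d in robot.find_in(n,th)[:6]: 
                if d['p']>.2: print(th,np.round(d['extent']),round(d['p'],2))
        except Exception as e: print(th,e)
E
```

```text
t 0.0 tcp [ 0.139 -0.557  0.222] rot [-3.116 -0.383 -0.   ] F [-0.2  0.5  0.3] g 1.0
[[ 0.97   0.242 -0.   ]
 [ 0.242 -0.97   0.002]
 [ 0.    -0.002 -1.   ]] [-1.536  0.159  1.598 -0.     1.386 -0.21 ]
scene [[ 0.304  0.953 -0.005]
 [ 0.764 -0.247 -0.596]
 [-0.569  0.178 -0.803]] [-0.051 -0.382  1.516] -0.13178097391574123
plunger_grip [342. 155. 359. 174.] 0.62
table_handle [336. 147. 429. 227.] 0.31
pocket1 [338. 144. 424. 227.] 0.6
can_a_mid [172. 308. 197. 340.] 0.92
can_a_mid [203. 261. 226. 294.] 0.56
can_a_mid [185. 168. 207. 199.] 0.55
tray_floor [146. 200. 237. 262.] 0.92
plunger [339. 153. 359. 185.] 0.52
sample_table [338. 142. 426. 226.] 0.81
pivot [326.  70. 559. 226.] 0.81
bottle [285. 283. 314. 331.] 0.56
beaker [328. 264. 359. 305.] 0.68
jar [234. 296. 258. 322.] 0.81
jar [283. 280. 315. 328.] 0.62
brush [340. 145. 429. 227.] 0.69
brush [365. 262. 433. 294.] 0.66
wrench [109. 216. 146. 261.] 0.95
wrench [344. 156. 356. 171.] 0.32
mouse [155. 276. 188. 304.] 0.92
top [[-0.03  -1.     0.003]
 [-0.994  0.03  -0.101]
 [ 0.101 -0.006 -0.995]] [-0.087  0.565  1.318] -0.1396
[... 212 characters left out ...]
 [350. 270. 370. 292.] 0.7
can_a_mid [179. 129. 244. 142.] 0.67
tray_floor [336. 209. 412. 258.] 0.62
plunger [205. 234. 220. 242.] 0.41
plunger [210. 228. 220. 245.] 0.34
sample_table [149. 171. 227. 274.] 0.6
pivot [ 19. 157. 235. 300.] 0.9
bottle [291. 110. 313. 139.] 0.7
beaker [250. 124. 270. 151.] 0.63
jar [330. 131. 350. 152.] 0.5
brush [180. 130. 246. 145.] 0.92
brush [286. 159. 306. 181.] 0.54
wrench [413. 217. 444. 271.] 0.85
wrench [147. 170. 232. 276.] 0.7
mouse [379. 169. 415. 190.] 0.84
wrist [[ 0.242 -0.97  -0.001]
 [-0.93  -0.232  0.284]
 [-0.275 -0.067 -0.959]] [-0.574 -0.032  0.394] -0.054642670242428845
can_a_mid [ 89.   1. 132.  16.] 0.74
wrench [315.   0. 344.  29.] 0.76
```

```bash
python3 - <<'E'
import cv2
for n in['scene','top']:
    i=cv2.imread(f'pics/{n}0.png'); i=i[60:360,90:470]; cv2.imwrite(f'pics/{n}0z.png',cv2.resize(i,None,fx=2,fy=2,interpolation=cv2.INTER_CUBIC))
E
```

```text
(no output)
```

View pics/scene0.png

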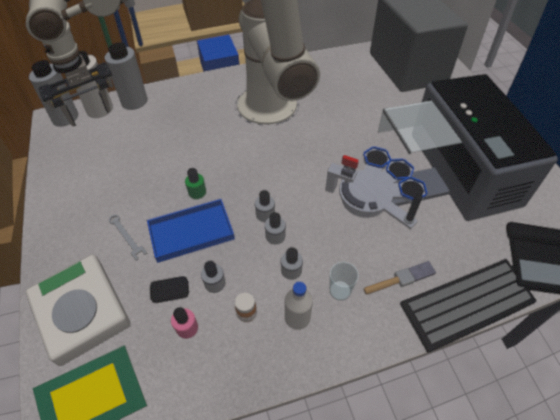

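View pics/top0.png

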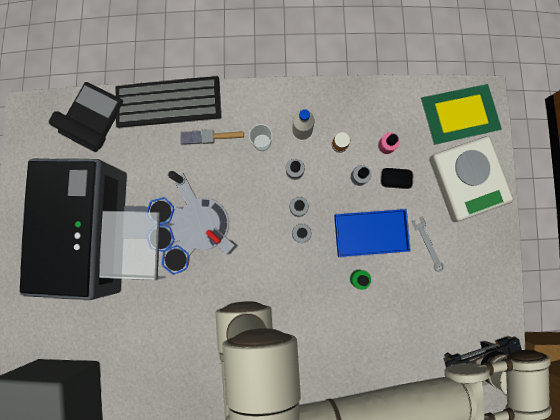

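View pics/wrist0.png

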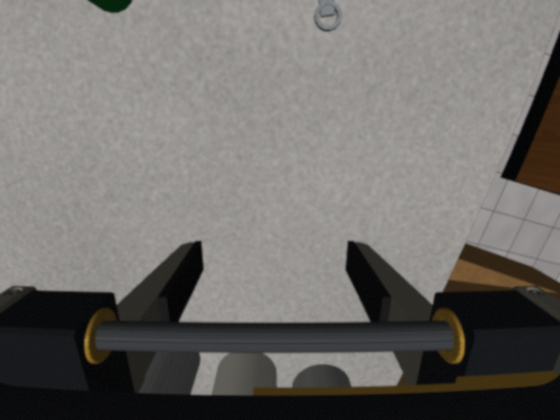

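The scene camera shows four steel canisters, at about (264,204), (275,226), (291,262) and (212,273). The green one at (196,183) and the pink one at (183,320) are look-alikes. The red knob is at (350,161) and the black post at (413,207). Next I'll zoom in.

```bash
python3 - <<'E'
import cv2
for n,(x,y,w,h) in dict(scene=(310,90,140,150),top=(130,140,140,150)).items():
    i=cv2.imread(f'pics/{n}0.png')[y:y+h,x:x+w]; cv2.imwrite(f'pics/{n}0p.png',cv2.resize(i,None,fx=4,fy=4,interpolation=cv2.INTER_CUBIC))
for n,(x,y,w,h) in dict(scene=(150,160,170,190),top=(270,100,170,200)).items():
    i=cv2.imread(f'pics/{n}0.png')[y:y+h,x:x+w]; cv2.imwrite(f'pics/{n}0c.png',cv2.resize(i,None,fx=3,fy=3,interpolation=cv2.INTER_CUBIC))
E
```

```text
(no output)
```

View pics/scene0p.png

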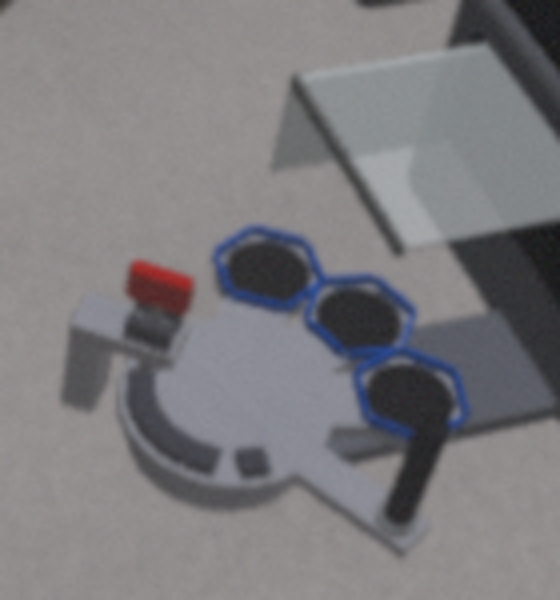

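View pics/top0p.png

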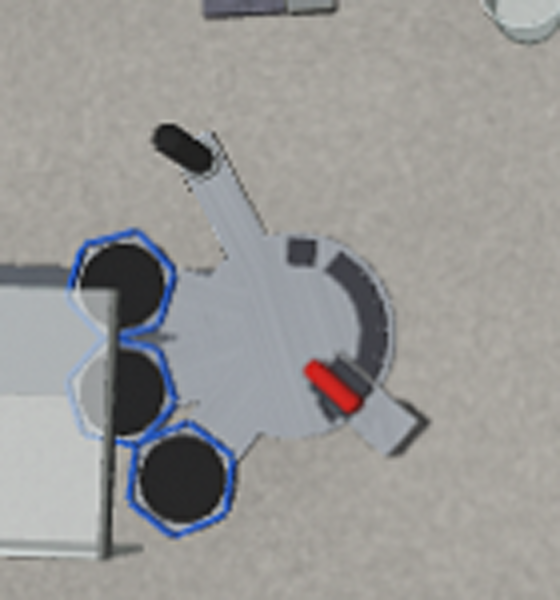

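View pics/scene0c.png

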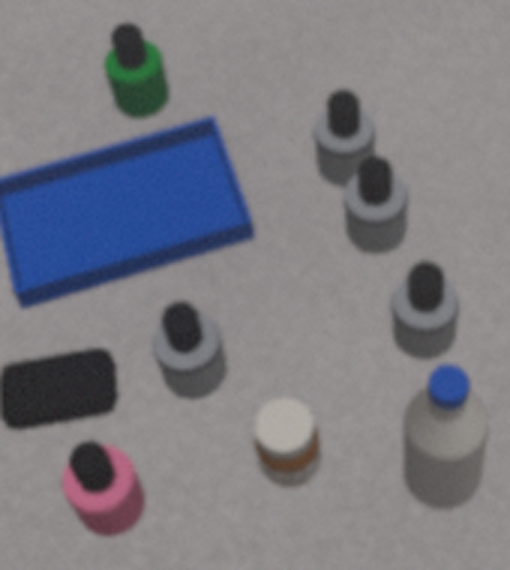

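View pics/top0c.png

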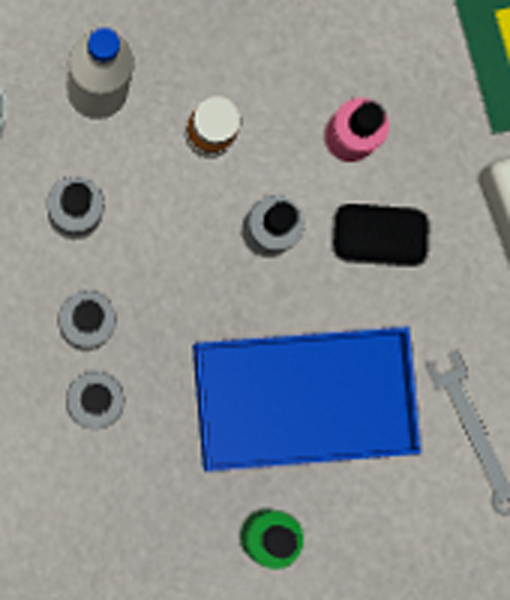

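```bash
cat > m1.py <<'E'
from h import *
np.set_printoptions(suppress=True,precision=4)
S=robot.read_camera('scene');T=robot.read_camera('top')
def P(o,f,u,v): return o[0]+u/f,o[1]+v/f
pts={'can1':((302,232.7),(264.3,192.7)),'can2':((299.3,205.7),(275.3,215)),'can3':((295.3,165.7),(292.3,249.7)),'can4':((364,172),(210,263.7)),
'knobtop':((213.3,236),(350.7,158)),'post':((171,174),(418,194.5)),
'pA':(P((130,140),4,124,285),P((310,90),4,411,392)),'pB':(P((130,140),4,122,392),P((310,90),4,360,316)),'pC':(P((130,140),4,182,478),P((310,90),4,267,268)),
'trayTL':(P((270,100),3,195,343),P((150,160),3,254,235)),
'trayTR':(P((270,100),3,409,328),P((150,160),3,22,303)),
'trayBR':(P((270,100),3,419,453),P((150,160),3,-3,182)),
'trayBL':(P((270,100),3,207,469),P((150,160),3,212,121)),
'green':(P((270,100),3,280,540),P((150,160),3,126,34)),'pink':(P((270,100),3,367,118),P((150,160),3,91,452)),
'bottle':(P((270,100),3,104,42),P((150,160),3,449,380)),
'jar':(P((270,100),3,217,118),P((150,160),3,286,420)),
}
for k,(a,b) in pts.items():
    X,e=tri([ray(T,*a),ray(S,*b)]); print(k,X,np.round(e,4))
E
python3 m1.py
```

```text
can1 [ 0.4671 -0.1432  0.0965] [0.0016 0.0016]
can2 [ 0.5453 -0.1373  0.0942] [0.0025 0.0025]
can3 [ 0.6615 -0.1297  0.0991] [0.0022 0.0022]
can4 [ 0.6374 -0.3297  0.0971] [0.0017 0.0017]
knobtop [0.4639 0.1035 0.149 ] [0.0026 0.0026]
post [0.6385 0.2171 0.1547] [0.0003 0.0003]
pA [0.5456 0.2773 0.051 ] [0.0031 0.0031]
pB [0.465  0.2796 0.047 ] [0.0022 0.0022]
pC [0.3996 0.2337 0.0479] [0.0015 0.0015]
trayTL [ 0.5235 -0.2495  0.0036] [0.0026 0.0026]
trayTR [ 0.532  -0.4693  0.0076] [0.0058 0.0058]
trayBR [ 0.4029 -0.4704  0.0214] [0.0045 0.0045]
trayBL [ 0.3943 -0.2563  0.019 ] [0.0012 0.0012]
green [ 0.3259 -0.3152  0.093 ] [0.0007 0.0007]
pink [ 0.7339 -0.4207  0.0924] [0.0015 0.0015]
bottle [ 0.7938 -0.1588  0.17  ] [0.002 0.002]
jar [ 0.7426 -0.273   0.0723] [0.003 0.003]
```

```bash
cat >> h.py <<'E'
def plan(target=None,d=None,n=None,yaw=None):
    s=robot.get_state(); M=Ro.from_rotvec(s['eef_rot']).as_matrix(); p=np.array(s['tcp_pos'])
    if d is None: d=np.array(target)-p
    v=M.T@np.array(d)*1000
    yw=np.arctan2(M[1,0],M[0,0])
    L=np.linalg.norm(v); n=n or int(np.ceil(L/38)) or 1
    print('world d',np.round(np.array(d)*1000,1),'tool mm',np.round(v,1),'L',round(L,1),'rows',n,'per row',np.round(v/n,2),'yaw',round(yw,3))
    if yaw is not None: 
        dz=-((yaw-yw+np.pi/2)%np.pi-np.pi/2); print('tool z turn (mod pi)',round(dz,3))
    # level correction
    z=M[:,2]; err=np.cross(z,[0,0,-1]); print('tilt fix tool rotvec',np.round(M.T@err,4))
E
python3 - <<'E'
from h import *
from scipy.optimize import least_squares
np.set_printoptions(suppress=True,precision=4)
T=robot.read_camera('top');S=robot.read_camera('scene')
a=atz(T,130+312/4,140+366/4,.149);b=atz(T,130+357/4,140+406/4,.149);d=a-b;print(a,b,'bar yaw top',np.arctan2(d[1],d[0]))
a=atz(S,310+133/4,90+268/4,.149);b=atz(S,310+192/4,90+279/4,.149);d=a-b;print(a,b,'bar yaw scene',np.arctan2(d[1],d[0]))
p=np.array([[.5456,.2773],[.465,.2796],[.3996,.2337]]);h=np.array([.6385,.2171])
f=lambda x:np.r_[np.linalg.norm(p-x,axis=1)-.135,np.linalg.norm(h-x)-.150]
r=least_squares(f,[.49,.147]);x=r.x;print('pivot',x,r.fun)
for q in list(p)+[h]:
    an=np.arctan2(*(q-x)[::-1]); print(np.degrees(an), x+np.linalg.norm(q-x)*np.array([np.cos(an-1.9),np.sin(an-1.9)]))
plan(target=[.46,.06,.30])
E
```

```text
[0.4757 0.1156 0.149 ] [0.4474 0.0849 0.149 ] bar yaw top 0.8254746349364538
[0.4548 0.0881 0.149 ] [0.4765 0.1225 0.149 ] bar yaw scene -2.1329960676077198
pivot [0.5045 0.1495] [-0.0007  0.001  -0.0005  0.0001]
72.16148367858224 [0.6121 0.0692]
106.87144337539654 [0.6404 0.1448]
141.22883480810228 [0.6181 0.2215]
26.77285206343585 [0.5251 0.0008]
world d [320.6 617.8  77.4] tool mm [ 460.8 -521.7  -77.4] L 700.4 rows 19 per row [ 24.25 -27.46  -4.07] yaw 0.245
tilt fix tool rotvec [ 0. -0. -0.]
```

```bash
python3 -m crank '[[[23,-28,-4,0,0,0],[23,-28,-4,0,0,0],[23,-28,-4,0,0,0],[23,-28,-4,0,0,0],[23,-28,-4,0,0,0],[23,-28,-4,0,0,0],[23,-28,-4,0,0,0],[23,-28,-4,0,0,0],[23,-28,-4,0,0,0],[23,-28,-4,0,0,0],[23,-28,-4,0,0,0],[23,-28,-4,0,0,0],[23,-28,-4,0,0,0],[23,-28,-4,0,0,0],[23,-28,-4,0,0,0],[23,-28,-4,0,0,0],[23,-28,-4,0,0,0],[23,-28,-4,0,0,0],[23,-28,-4,0,0,0]]]' 1 20
python3 -m crank '[[[0,0,0,0,0,-0.11],[0,0,0,0,0,-0.11],[0,0,0,0,0,-0.11],[0,0,0,0,0,-0.11],[0,0,0,0,0,-0.11],[0,0,0,0,0,-0.11],[0,0,0,0,0,0]]]'
python3 - <<'E'
from h import *
s=st();print(s['joint_positions'])
c=snap('wrist','w1.png')
print(proj(c,[[.464,.1035,.149],[.5045,.1495,.046]]))
for th in['plunger_grip','plunger']: print(robot.find_in('wrist',th)[:3])
E
```

```text
t: 4.03
tcp_pos: [0.4348, 0.0662, 0.2991]
eef_rot: [3.118, 0.384, 0.001]
ft_force: [0.7, -0.9, 0.5]
grip_width: 0.997
t: 4.62
tcp_pos: [0.4343, 0.0642, 0.2987]
eef_rot: [2.824, 1.377, 0.0]
ft_force: [0.1, -0.6, -1.5]
grip_width: 0.997
t 4.62 tcp [0.4343 0.0642 0.2987] rot [2.824 1.377 0.   ] F [ 0.1 -0.6 -1.5] g 0.997
[-1.29779322e-01 -2.50493406e-01  1.84289060e+00 -7.77027034e-06
  1.54908255e+00  5.33424022e-01]
[[274.12795374 155.29829918]
 [276.85084972 101.8750439 ]]
[{'extent': [266.6, 131.7, 279.6, 175.1], 'p': 0.82}]
[{'extent': [431.9, 0.5, 488.8, 56.1], 'p': 0.71}, {'extent': [266.8, 134.7, 283.1, 179.2], 'p': 0.68}]
```

View pics/w1.png

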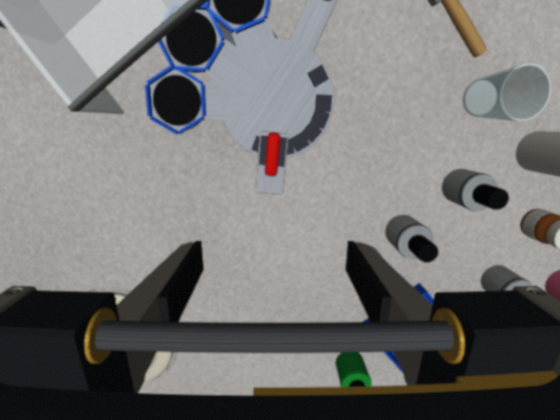

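The bar runs from about (274,134) to (271,175), nearly parallel to tool x. I'll zoom in on it.

```bash
python3 - <<'E'
import cv2,numpy as np
from h import *
i=cv2.imread('pics/w1.png'); c=robot.read_camera('wrist')
hsv=cv2.cvtColor(i,cv2.COLOR_BGR2HSV); m=((hsv[...,0]<8)|(hsv[...,0]>172))&(hsv[...,1]>150)&(hsv[...,2]>60)
m[:100]=0;m[200:]=0;m[:,:200]=0;m[:,340:]=0
n,l,stt,cen=cv2.connectedComponentsWithStats(m.astype('uint8')); k=1+np.argmax(stt[1:,4]);print(stt[k],cen[k])
for y in range(130,180,4):
    x=np.where(l[y]==k)[0]; print(y,x.min() if len(x) else None,x.max() if len(x) else None, [tuple(i[y,q][::-1]) for q in (x[::3] if len(x) else [])])
cv2.imwrite('pics/w1z.png',cv2.resize(i[115:205,220:330],None,fx=6,fy=6,interpolation=cv2.INTER_CUBIC))
E
```

```text
[265 133  15  42 515] [272.06407767 153.23883495]
130 None None []
134 269 277 [(np.uint8(153), np.uint8(51), np.uint8(54)), (np.uint8(168), np.uint8(17), np.uint8(17)), (np.uint8(162), np.uint8(18), np.uint8(13))]
138 267 279 [(np.uint8(111), np.uint8(31), np.uint8(34)), (np.uint8(187), np.uint8(20), np.uint8(18)), (np.uint8(194), np.uint8(22), np.uint8(18)), (np.uint8(185), np.uint8(19), np.uint8(16)), (np.uint8(126), np.uint8(23), np.uint8(25))]
142 267 279 [(np.uint8(124), np.uint8(28), np.uint8(30)), (np.uint8(187), np.uint8(21), np.uint8(17)), (np.uint8(191), np.uint8(19), np.uint8(16)), (np.uint8(183), np.uint8(20), np.uint8(15)), (np.uint8(113), np.uint8(24), np.uint8(24))]
146 267 279 [(np.uint8(137), np.uint8(25), np.uint8(27)), (np.uint8(191), np.uint8(22), np.uint8(17)), (np.uint8(191), np.uint8(20), np.uint8(15)), (np.uint8(178), np.uint8(17), np.uint8(13)), (np.uint8(100), np.uint8(29), np.uint8(34))]
150 266 279 [(np.uint8(110), np.uint8(34), np.uint8(39)), (np.uint8(184), np.uint8(18), np.uint8(15)), (np.uint8(192), np.uint8(21), np.uint8(16)), (np.uint8(181), np.uint
[... 630 characters left out ...]
np.uint8(16)), (np.uint8(189), np.uint8(20), np.uint8(18)), (np.uint8(179), np.uint8(18), np.uint8(15)), (np.uint8(119), np.uint8(22), np.uint8(23))]
166 266 276 [(np.uint8(159), np.uint8(31), np.uint8(29)), (np.uint8(189), np.uint8(20), np.uint8(16)), (np.uint8(185), np.uint8(18), np.uint8(15)), (np.uint8(161), np.uint8(15), np.uint8(12))]
170 266 276 [(np.uint8(163), np.uint8(25), np.uint8(23)), (np.uint8(186), np.uint8(16), np.uint8(13)), (np.uint8(184), np.uint8(18), np.uint8(14)), (np.uint8(154), np.uint8(19), np.uint8(19))]
174 267 274 [(np.uint8(148), np.uint8(53), np.uint8(55)), (np.uint8(155), np.uint8(30), np.uint8(31)), (np.uint8(151), np.uint8(27), np.uint8(26))]
178 None None []
```

View pics/w1z.png

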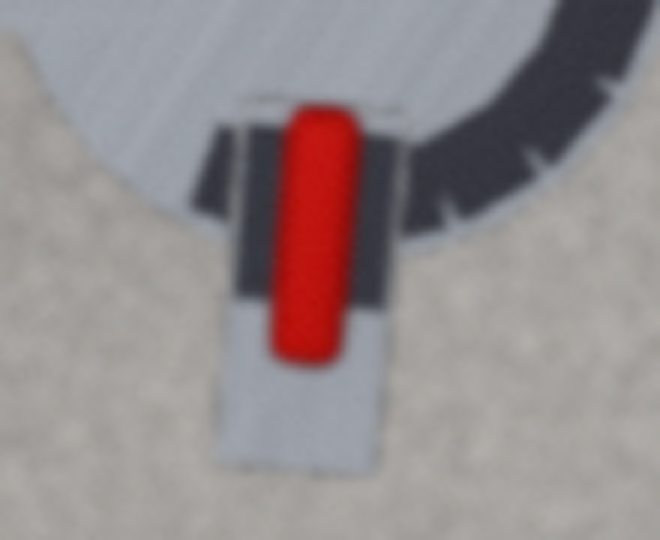

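```bash
python3 - <<'E'
from h import *
c=robot.read_camera('wrist');T=robot.read_camera('top');S=robot.read_camera('scene')
a=atz(c,273.7,132.7,.149);b=atz(c,271,175.3,.149);d=a-b
print(a,b,np.linalg.norm(d),(a+b)/2,'yaw',np.arctan2(d[1],d[0]))
X,e=tri([ray(c,272.3,153.8),ray(T,213.3,236),ray(S,350.7,158)]);print(X,e)
yaw=np.arctan2(d[1],d[0])
plan(target=[X[0],X[1],.18],yaw=yaw)
E
```

```text
[0.47833741 0.12184814 0.149     ] [0.44830068 0.08857796 0.149     ] 0.04482310560618347 [0.46331905 0.10521305 0.149     ] yaw 0.8364296494273805
[0.46352706 0.10445741 0.14781149] [np.float64(0.0011691107015254943), np.float64(0.003172169002341058), np.float64(0.002063104003429462)]
world d [  29.2   40.3 -118.6] tool mm [ 49.7  -2.  118.6] L 128.6 rows 4 per row [12.42 -0.5  29.66] yaw 0.904
tool z turn (mod pi) 0.067
tilt fix tool rotvec [ 0.0001 -0.0001  0.    ]
```

```bash
python3 -m crank '[[[0,0,0,0,0,0.067],[25,-3,20,0,0,0],[24.5,-2.3,35,0,0,0],[0,0,36,0,0,0],[0,0,36,0,0,0],[0,0,30,0,0,0],[0,0,16,0,0,0],[0,0,0,0,0,0]]]' 0.5
python3 - <<'E'
from h import *
st();plan(target=[.4634,.1048,.126],yaw=.836)
snap('wrist','w2.png')
E
```

```text
t: 5.63
tcp_pos: [0.4598, 0.1041, 0.1222]
eef_rot: [-2.867, -1.275, 0.012]
ft_force: [-0.2, 0.2, -0.2]
grip_width: 0.498
t 5.63 tcp [0.4598 0.1041 0.1222] rot [-2.867 -1.275  0.012] F [-0.2  0.2 -0.2] g 0.498
world d [3.6 0.7 3.8] tool mm [ 2.9  2.2 -3.8] L 5.3 rows 1 per row [ 2.9   2.22 -3.8 ] yaw 0.837
tool z turn (mod pi) 0.001
tilt fix tool rotvec [-0.0066  0.0056  0.    ]
```

View pics/w2.png

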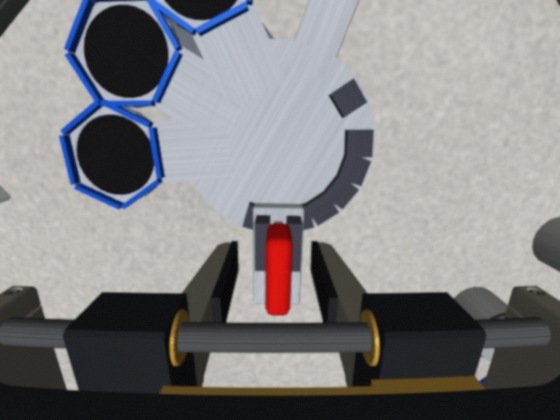

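The bar sits between the jaws at about column 278, and the jaw centre is at about 275. It's aligned, so I'll correct the small offset and close.

```bash
python3 -m crank '[[[3,1.5,-3,-0.006,0.006,0],[0,0,0,0,0,0]]]' 
python3 -m crank '[[[0,0,0,0,0,0],[0,0,0,0,0,0],[0,0,0,0,0,0],[0,0,0,0,0,0],[0,0,0,0,0,0],[0,0,0,0,0,0],[0,0,0,0,0,0],[0,0,0,0,0,0]]]' 0 35
python3 - <<'E'
from h import *
s=st();print(s['ft_torque'],s['joint_positions'])
E
```

```text
t: 5.85
tcp_pos: [0.4685, 0.1053, 0.1322]
eef_rot: [2.865, 1.275, 0.02]
ft_force: [0.3, -0.5, 1.0]
grip_width: 0.502
t: 6.52
tcp_pos: [0.4651, 0.1064, 0.1298]
eef_rot: [-2.87, -1.277, -0.01]
ft_force: [-4.5, 3.2, 5.9]
grip_width: 0.151
t 6.52 tcp [0.4651 0.1064 0.1298] rot [-2.87  -1.277 -0.01 ] F [-4.5  3.2  5.9] g 0.151
[ 0.85181639  1.04566644 -0.04822873] [-0.03121423 -0.00755526  1.96482346  0.00330606  1.17890162  0.70081687]
```

```bash
python3 -m crank '[[[0,-1,-2,0,0,0],[0,0,-3,0,0,0],[0,0,-3,0,0,0],[0,0,-3,0,0,0],[0,0,-3,0,0,0],[0,0,-3,0,0,0],[0,0,0,0,0,0],[0,0,0,0,0,0],[0,0,0,0,0,0]]]'
python3 - <<'E'
from h import *
s=st();print(s['ft_torque']); plan(d=[0,0,0.001])
E
```

```text
t: 7.27
tcp_pos: [0.4648, 0.1063, 0.1461]
eef_rot: [2.869, 1.277, 0.011]
ft_force: [-1.0, 5.1, -6.7]
grip_width: 0.15
t 7.27 tcp [0.4648 0.1063 0.1461] rot [2.869 1.277 0.011] F [-1.   5.1 -6.7] g 0.15
[ 1.18995035  0.2579218  -0.02025995]
world d [0. 0. 1.] tool mm [ 0.  0. -1.] L 1.0 rows 1 per row [ 0.01  0.   -1.  ] yaw 0.838
tilt fix tool rotvec [ 0.0043 -0.0057  0.    ]
```

```bash
python3 -m crank '[[[0,0,-1,0,0,-0.1],[0,0,0,0,0,-0.1],[0,0,0,0,0,-0.1],[0,0,0,0,0,-0.1],[0,0,0,0,0,-0.1],[0,0,0,0,0,0],[0,0,0,0,0,0]]]'
python3 -c "
from h import *
s=st();print(s['ft_torque'])"
```

```text
t: 7.85
tcp_pos: [0.4637, 0.1069, 0.1465]
eef_rot: [2.464, 1.948, 0.008]
ft_force: [-3.1, 6.8, -7.6]
grip_width: 0.151
t 7.85 tcp [0.4637 0.1069 0.1465] rot [2.464 1.948 0.008] F [-3.1  6.8 -7.6] g 0.151
[1.5800571  0.72590619 0.03715916]
```

```bash
python3 -m crank '[[[1.5,0,0,0,0,-0.1],[0,0,0,0,0,-0.1],[0,0,0,0,0,-0.1],[0,0,0,0,0,-0.1],[0,0,0,0,0,-0.1],[0,0,0,0,0,-0.1],[0,0,0,0,0,-0.1],[0,0,0,0,0,-0.1],[0,0,0,0,0,-0.1],[0,0,0,0,0,0],[0,0,0,0,0,0]]]'
python3 -c "
from h import *
s=st();print(s['ft_torque'],s['joint_positions']);snap('wrist','w3.png')"
```

```text
t: 8.77
tcp_pos: [0.4616, 0.1068, 0.1453]
eef_rot: [-1.37, -2.825, 0.003]
ft_force: [-9.0, 0.3, -6.3]
grip_width: 0.147
t 8.77 tcp [0.4616 0.1068 0.1453] rot [-1.37  -2.825  0.003] F [-9.   0.3 -6.3] g 0.147
[ 0.52275173  1.67842253 -0.02586072] [-2.77183433e-02 -2.96183087e-02  1.95335020e+00 -1.20889219e-03
  1.21992426e+00 -6.95043002e-01]
```

View pics/w3.png

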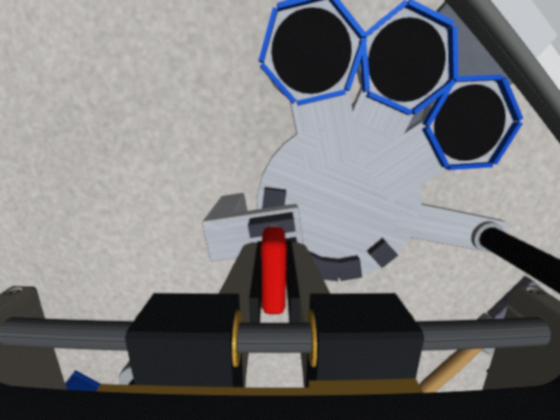

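The knob is turned about 1.4 rad across its bracket slot, with the bar at (273,270). Now I'll lower it and release.

```bash
python3 -m crank '[[[0,0,2,0,0,0],[0,0,2,0,0,0],[0,0,0,0,0,0],[0,0,0,0,0,0]]]'
python3 -m crank '[[[0,0,0,0,0,0],[0,0,0,0,0,0],[0,0,0,0,0,0],[0,0,0,0,0,0],[0,0,0,0,0,0]]]' 0.5
python3 -m crank '[[[0,0,-20,0,0,0],[0,0,-35,0,0,0],[0,0,-35,0,0,0],[0,0,-35,0,0,0],[0,0,0,0,0,0],[0,0,0,0,0,0]]]'
python3 - <<'E'
from h import *
s=st();c=snap('wrist','w4.png');T=snap('top','t4.png');S=snap('scene','s4.png')
for n,cc in(('wrist',c),('top',T),('scene',S)):
    for th in['plunger_grip','table_handle']: print(n,th,[(d['extent'],d['p']) for d in robot.find_in(n,th)[:2]])
for n in 'ts':
    i=cv2.imread(f'pics/{n}4.png'); x,y=(130,140) if n=='t' else (310,90)
    cv2.imwrite(f'pics/{n}4z.png',cv2.resize(i[y:y+150,x:x+140],None,fx=4,fy=4,interpolation=cv2.INTER_CUBIC))
E
```

```text
t: 9.15
tcp_pos: [0.4618, 0.1068, 0.1437]
eef_rot: [-1.37, -2.826, 0.004]
ft_force: [-16.4, -0.1, 10.1]
grip_width: 0.145
t: 9.57
tcp_pos: [0.4666, 0.107, 0.1442]
eef_rot: [1.368, 2.818, 0.007]
ft_force: [0.0, 0.1, 0.2]
grip_width: 0.484
t: 10.07
tcp_pos: [0.4664, 0.1071, 0.2712]
eef_rot: [1.366, 2.815, 0.01]
ft_force: [0.5, -0.7, -0.5]
grip_width: 0.496
t 10.07 tcp [0.4664 0.1071 0.2712] rot [1.366 2.815 0.01 ] F [ 0.5 -0.7 -0.5] g 0.496
wrist plunger_grip [([262.6, 179.2, 276.6, 232.8], 0.8), ([207.7, 303.0, 238.1, 365.4], 0.68)]
wrist table_handle [([259.3, 35.0, 473.3, 233.9], 0.96)]
top plunger_grip []
top table_handle [([146.3, 168.9, 232.9, 274.2], 0.72)]
scene plunger_grip [([348.6, 149.2, 358.9, 172.1], 0.54), ([336.8, 147.9, 428.0, 228.1], 0.34)]
scene table_handle [([339.0, 143.2, 428.6, 227.7], 0.59)]
```

View pics/w4.png

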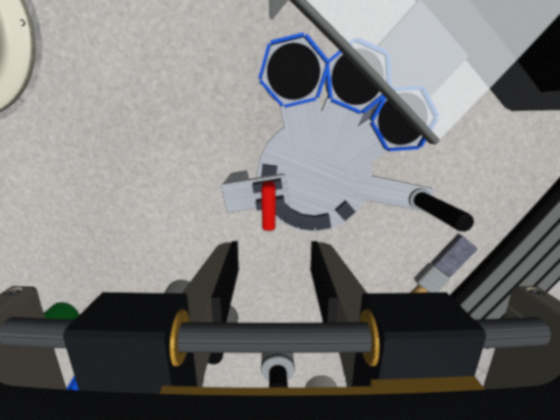

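View pics/s4z.png

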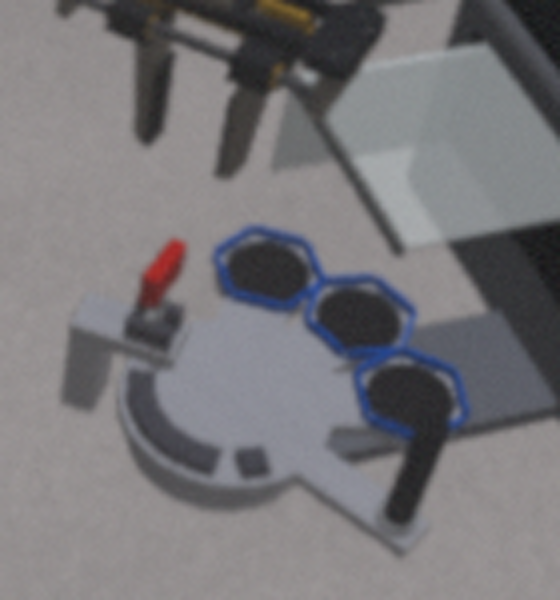

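```bash
python3 - <<'E'
from h import *
c=robot.read_camera('wrist');T=robot.read_camera('top');S=robot.read_camera('scene')
X,e=tri([ray(c,464,221),ray(T,171,174),ray(S,418,194.5)]);print(X,e)
b=[atz(c,415,197,.05),atz(T,130+202/4,140+155/4,.05),atz(S,310+400/4,90+520/4,.05)];print(b)
plan(target=[.639,.217,.27])
E
```

```text
[0.63600834 0.21994469 0.14728448] [np.float64(0.0030206945819174487), np.float64(0.00384421260863569), np.float64(0.002287390071628184)]
[array([0.62532007, 0.21645184, 0.05      ]), array([0.64113422, 0.21453639, 0.05      ]), array([0.64473858, 0.21902078, 0.05      ])]
world d [174.4 109.7   1.7] tool mm [-2.170e+01  2.049e+02 -2.000e-01] L 206.0 rows 6 per row [-3.61 34.15 -0.04] yaw 2.238
tilt fix tool rotvec [ 0.0066  0.0047 -0.    ]
```

```bash
python3 -m crank '[[[-3.5,34,0,0,0,0],[-3.5,34,0,0,0,0],[-3.5,34,0,0,0,0],[-3.5,34,0,0,0,0],[-3.5,34,0,0,0,0],[-3.5,34,0,0.006,0.005,0],[0,0,25,0,0,0],[0,0,30,0,0,0],[0,0,0,0,0,0],[0,0,0,0,0,0]]]' 0.8 6
python3 - <<'E'
from h import *
st();plan(target=[.638,.218,.116]);c=snap('wrist','w5.png');print(proj(c,[.638,.218,.151]))
E
```

```text
t: 11.5
tcp_pos: [0.6366, 0.2169, 0.2128]
eef_rot: [-1.37, -2.823, 0.003]
ft_force: [-0.2, -0.4, -0.2]
grip_width: 0.799
t 11.5 tcp [0.6366 0.2169 0.2128] rot [-1.37  -2.823  0.003] F [-0.2 -0.4 -0.2] g 0.799
world d [  1.4   1.1 -96.8] tool mm [-0.2  2.2 96.8] L 96.8 rows 3 per row [-0.08  0.73 32.27] yaw 2.238
tilt fix tool rotvec [-0.0036 -0.0027  0.    ]
[[276.05813115 227.45190878]]
```

View pics/w5.png

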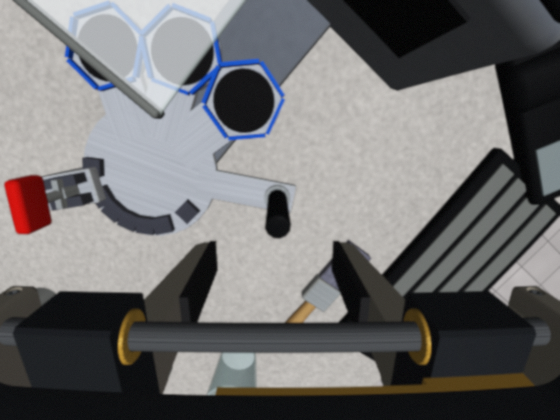

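The post top is at (278,225), and I predicted (276,227). I'll descend and close on it.

```bash
python3 -m crank '[[[0,0.5,30,0,0,0],[0,0.5,33,0,0,0],[0,1,30,0,0,0],[0,0,4,0,0,0],[0,0,0,0,0,0],[0,0,0,0,0,0]]]' 0.8 6
python3 -m crank '[[[0,0,0,0,0,0],[0,0,0,0,0,0],[0,0,0,0,0,0],[0,0,0,0,0,0],[0,0,0,0,0,0],[0,0,0,0,0,0],[0,0,0,0,0,0]]]' 0 6
python3 - <<'E'
from h import *
s=st();M=Ro.from_rotvec(s['eef_rot']).as_matrix()
x=np.array([.5045,.1495]);p=np.array(s['tcp_pos'][:2]);r=p-x;print(np.linalg.norm(r))
a0=np.arctan2(r[1],r[0])
for k in range(1,20):
    a=a0-1.91*k/19;q=x+np.linalg.norm(r)*np.array([np.cos(a),np.sin(a)])
    d=M.T@np.r_[q-p,0]*1000;p=q;print(k,np.round(d,1))
print(p)
E
```

```text
t: 12.05
tcp_pos: [0.6413, 0.2185, 0.1214]
eef_rot: [1.37, 2.823, 0.005]
ft_force: [0.2, 0.5, 1.3]
grip_width: 0.802
t: 12.63
tcp_pos: [0.6396, 0.2184, 0.118]
eef_rot: [1.372, 2.826, 0.001]
ft_force: [0.3, 0.7, -0.1]
grip_width: 0.315
t 12.63 tcp [0.6396 0.2184 0.118 ] rot [1.372e+00 2.826e+00 1.000e-03] F [ 0.3  0.7 -0.1] g 0.315
0.15164621293189579
1 [-14.8  -3.7  -0. ]
2 [-14.3  -5.2  -0. ]
3 [-13.7  -6.6  -0. ]
4 [-13.   -7.9  -0. ]
5 [-12.1  -9.2  -0. ]
6 [-11.2 -10.4  -0. ]
7 [-10.1 -11.4  -0. ]
8 [ -8.9 -12.4  -0. ]
9 [ -7.6 -13.2  -0. ]
10 [ -6.2 -13.9  -0. ]
11 [ -4.8 -14.5  -0. ]
12 [ -3.3 -14.9  -0. ]
13 [ -1.8 -15.1  -0. ]
14 [ -0.3 -15.2  -0. ]
15 [  1.3 -15.2  -0. ]
16 [  2.8 -15.   -0. ]
17 [  4.3 -14.6  -0. ]
18 [  5.7 -14.1  -0. ]
19 [  7.1 -13.5  -0. ]
[ 0.52447325 -0.00082512]
```

```bash
python3 -m crank '[[[0,0,0,0,0,0],[0,0,0,0,0,0],[0,0,0,0,0,0],[0,0,0,0,0,0]]]' 0 8
python3 -m crank '[[[-14.8,-3.7,0,0,0,0],[-14.3,-5.2,0,0,0,0],[-13.7,-6.6,0,0,0,0],[-13,-7.9,0,0,0,0],[0,0,0,0,0,0],[0,0,0,0,0,0]]]'
python3 - <<'E'
from h import *
st()
E
```

```text
t: 12.97
tcp_pos: [0.6389, 0.218, 0.1178]
eef_rot: [-1.371, -2.825, 0.001]
ft_force: [-4.7, -2.8, 3.0]
grip_width: 0.234
t: 13.47
tcp_pos: [0.6574, 0.158, 0.118]
eef_rot: [1.373, 2.821, 0.003]
ft_force: [5.1, -0.1, -4.8]
grip_width: 0.235
t 13.47 tcp [0.6574 0.158  0.118 ] rot [1.373 2.821 0.003] F [ 5.1 -0.1 -4.8] g 0.235
```

```bash
python3 -m crank '[[[-12.1,-9.2,0,0,0,0],[-11.2,-10.4,0,0,0,0],[-10.1,-11.4,0,0,0,0],[-8.9,-12.4,0,0,0,0],[-7.6,-13.2,0,0,0,0],[-6.2,-13.9,0,0,0,0],[-4.8,-14.5,0,0,0,0],[0,0,0,0,0,0],[0,0,0,0,0,0]]]'
python3 - <<'E'
from h import *
st();c=snap('wrist','w6.png')
E
```

```text
t: 14.22
tcp_pos: [0.6281, 0.0575, 0.1191]
eef_rot: [1.372, 2.821, 0.0]
ft_force: [3.8, -4.2, 0.1]
grip_width: 0.242
t 14.22 tcp [0.6281 0.0575 0.1191] rot [1.372 2.821 0.   ] F [ 3.8 -4.2  0.1] g 0.242
```

View pics/w6.png

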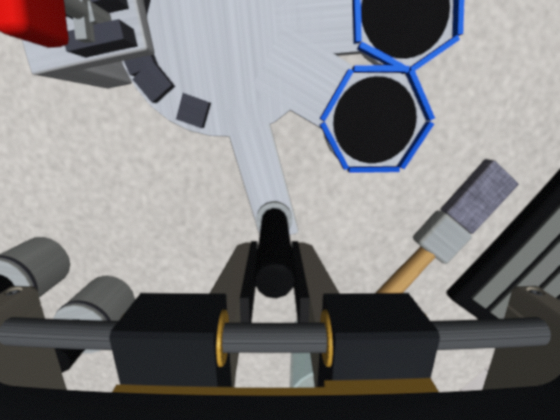

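The table is following, with the post held at about (275,250). I'll continue to the stop.

```bash
python3 -m crank '[[[-3.3,-14.9,0,0,0,0],[-1.8,-15.1,0,0,0,0],[-0.3,-15.2,0,0,0,0],[1.3,-15.2,0,0,0,0],[2.8,-15,0,0,0,0],[4.3,-14.6,0,0,0,0],[5.7,-14.1,0,0,0,0],[0,0,0,0,0,0],[0,0,0,0,0,0]]]'
python3 - <<'E'
from h import *
st()
E
python3 -m crank '[[[3,-6,0,0,0,0],[2.5,-5,0,0,0,0],[0,0,0,0,0,0],[0,0,0,0,0,0],[0,0,0,0,0,0]]]'
python3 - <<'E'
from h import *
s=st()
x=np.array([.5045,.1495]);r=np.array(s['tcp_pos'][:2])-x;print(np.linalg.norm(r),np.degrees(np.arctan2(r[1],r[0])))
E
```

```text
t: 15.02
tcp_pos: [0.5398, 0.0013, 0.1186]
eef_rot: [1.371, 2.825, -0.0]
ft_force: [-0.4, -4.4, 2.7]
grip_width: 0.238
t 15.02 tcp [0.5398 0.0013 0.1186] rot [ 1.371  2.825 -0.   ] F [-0.4 -4.4  2.7] g 0.238
t: 15.43
tcp_pos: [0.5277, -0.0003, 0.1185]
eef_rot: [1.371, 2.826, 0.002]
ft_force: [-0.3, -1.5, 5.9]
grip_width: 0.237
t 15.43 tcp [ 5.277e-01 -3.000e-04  1.185e-01] rot [1.371e+00 2.826e+00 2.000e-03] F [-0.3 -1.5  5.9] g 0.237
0.15161251296542888 -81.19941158365916
```

```bash
python3 -m crank '[[[1.4,-2.6,0,0,0,0],[1.4,-2.6,0,0,0,0],[0,0,0,0,0,0],[0,0,0,0,0,0],[0,0,0,0,0,0]]]'
python3 - <<'E'
from h import *
s=st()
x=np.array([.5045,.1495]);r=np.array(s['tcp_pos'][:2])-x;print(np.linalg.norm(r),np.degrees(np.arctan2(r[1],r[0])))
E
```

```text
t: 15.85
tcp_pos: [0.5249, -0.0008, 0.1185]
eef_rot: [1.369, 2.819, 0.009]
ft_force: [14.0, 1.4, -3.0]
grip_width: 0.238
t 15.85 tcp [ 0.5249 -0.0008  0.1185] rot [1.369 2.819 0.009] F [14.   1.4 -3. ] g 0.238
0.15164329777163596 -82.28114909307641
```

The table is against the stop: 14 N of resistance at about 1.91 rad. I'll back off slightly, release, and go to the plunger.

```bash
python3 -m crank '[[[-1,1.9,0,0,0,0],[0,0,0,0,0,0],[0,0,0,0,0,0]]]'
python3 -m crank '[[[0,0,0,0,0,0],[0,0,0,0,0,0],[0,0,0,0,0,0],[0,0,0,0,0,0],[0,0,-35,0,0,0],[0,0,-40,0,0,0],[0,0,-40,0,0,0],[0,0,-35,0,0,0],[0,0,0,0,0,0],[0,0,0,0,0,0],[0,0,0,0,0,0]]]' 0.5 35
python3 - <<'E'
from h import *
s=st();plan(target=[.4634,.1048,.24])
for n in ['wrist','top','scene']: c=snap(n,n+'7.png')
E
```

```text
t: 16.1
tcp_pos: [0.5249, -0.0008, 0.1184]
eef_rot: [1.371, 2.824, 0.004]
ft_force: [4.6, 1.2, 4.0]
grip_width: 0.236
t: 17.02
tcp_pos: [0.5229, -0.001, 0.2664]
eef_rot: [-1.371, -2.824, -0.001]
ft_force: [0.6, -0.5, -0.1]
grip_width: 0.5
t 17.02 tcp [ 0.5229 -0.001   0.2664] rot [-1.371e+00 -2.824e+00 -1.000e-03] F [ 0.6 -0.5 -0.1] g 0.5
world d [-59.5 105.8 -26.4] tool mm [119.9  18.8  26.7] L 124.2 rows 4 per row [29.97  4.69  6.66] yaw 2.238
tilt fix tool rotvec [-0.0006 -0.0019  0.    ]
```

View pics/wrist7.png

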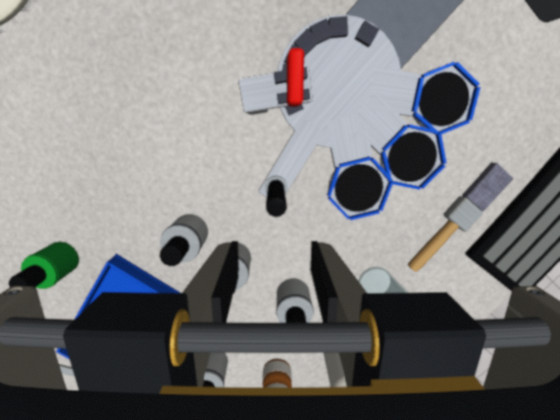

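View pics/top7.png

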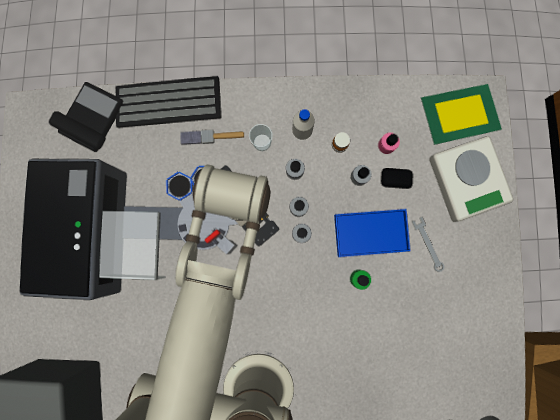

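The wrist view shows the table swung out, the red bar at (296,77) parallel to tool x, and three pockets free. Now to the plunger.

```bash
python3 -m crank '[[[30,4.5,5,0,0,0],[30,4.5,5,0,0,0],[30,4.5,5,0,0,0],[30,4.5,5,0,0,0],[0,0,0,0,0,0],[0,0,0,0,0,0]]]' 0.5 35
python3 - <<'E'
from h import *
s=st();c=snap('wrist','w8.png');plan(target=[.464,.106,.143])
E
```

```text
t: 17.67
tcp_pos: [0.4623, 0.1051, 0.2464]
eef_rot: [-1.367, -2.826, 0.001]
ft_force: [0.3, -0.2, -0.5]
grip_width: 0.5
t 17.67 tcp [0.4623 0.1051 0.2464] rot [-1.367e+00 -2.826e+00  1.000e-03] F [ 0.3 -0.2 -0.5] g 0.5
world d [   0.9    1.8 -103.9] tool mm [  0.8   1.8 103.9] L 103.9 rows 3 per row [ 0.27  0.62 34.63] yaw 2.239
tilt fix tool rotvec [-0.0006 -0.0007  0.    ]
```

View pics/w8.png

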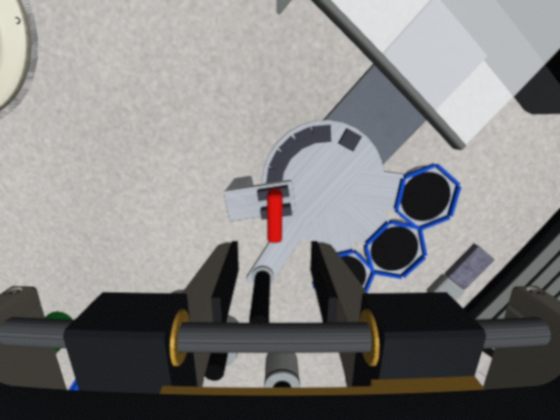

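```bash
python3 -m crank '[[[0,0,30,0,0,0],[0,1,35,0,0,0],[0.5,0.5,30,0,0,0],[0,0,9,0,0,0],[0,0,0,0,0,0],[0,0,0,0,0,0],[0,0,0,0,0,0]]]' 0.5 35
python3 -c "
from h import *
st()"
python3 -m crank '[[[0,0,0,0,0,0],[0,0,0,0,0,0],[0,0,0,0,0,0],[0,0,0,0,0,0],[0,0,0,0,0,0],[0,0,0,0,0,0],[0,0,0,0,0,0]]]' 0 35
python3 -c "
from h import *
s=st();print(s['ft_torque'])"
```

```text
t: 18.3
tcp_pos: [0.4663, 0.1052, 0.146]
eef_rot: [1.371, 2.823, 0.004]
ft_force: [-0.1, 0.7, -0.2]
grip_width: 0.501
t 18.3 tcp [0.4663 0.1052 0.146 ] rot [1.371 2.823 0.004] F [-0.1  0.7 -0.2] g 0.501
t: 18.88
tcp_pos: [0.4634, 0.1047, 0.1442]
eef_rot: [-1.371, -2.825, 0.004]
ft_force: [-5.3, -5.4, 7.1]
grip_width: 0.149
t 18.88 tcp [0.4634 0.1047 0.1442] rot [-1.371 -2.825  0.004] F [-5.3 -5.4  7.1] g 0.149
[-0.81886265  0.87520668 -0.05598646]
```

```bash
python3 -m crank '[[[0,-1.5,-2,0,0,0],[0,0,-2,0,0,0],[0,0,0,0,0,0],[0,0,0,0,0,0]]]'
python3 -c "
from h import *
s=st();print(s['ft_torque'])"
python3 -m crank '[[[0,0,0,0,0,0.1],[0,0,0,0,0,0.1],[0,0,0,0,0,0.1],[0,0,0,0,0,0.1],[0,0,0,0,0,0.1],[0,0,0,0,0,0.1],[0,0,0,0,0,0.1],[0,0,0,0,0,0],[0,0,0,0,0,0]]]'
python3 -c "
from h import *
s=st();print(s['ft_torque'])"
```

```text
t: 19.22
tcp_pos: [0.4629, 0.1045, 0.1472]
eef_rot: [-1.372, -2.826, 0.0]
ft_force: [0.5, -2.5, -7.5]
grip_width: 0.151
t 19.22 tcp [0.4629 0.1045 0.1472] rot [-1.372 -2.826  0.   ] F [ 0.5 -2.5 -7.5] g 0.151
[-0.5650034 -0.3570827 -0.0368652]
t: 19.97
tcp_pos: [0.4629, 0.1045, 0.1473]
eef_rot: [-2.254, -2.187, 0.001]
ft_force: [-0.4, -2.7, -7.6]
grip_width: 0.149
t 19.97 tcp [0.4629 0.1045 0.1473] rot [-2.254e+00 -2.187e+00  1.000e-03] F [-0.4 -2.7 -7.6] g 0.149
[-0.69440918 -0.22684928  0.00191221]
```

```bash
python3 -m crank '[[[0,0,0,0,0,0.1],[0,0,0,0,0,0.1],[0,0,0,0,0,0.1],[0,0,0,0,0,0.1],[0,0,0,0,0,0.1],[0,0,0,0,0,0.1],[0,0,0,0,0,0.1],[0,0,0,0,0,0.02],[0,0,0,0,0,0],[0,0,0,0,0,0]]]'
python3 -c "
from h import *
s=st();print(s['ft_torque']); plan(d=[0,0,-.001])"
```

```text
t: 20.8
tcp_pos: [0.4629, 0.1046, 0.1475]
eef_rot: [-2.88, -1.254, 0.001]
ft_force: [0.4, -3.9, -8.2]
grip_width: 0.151
t 20.8 tcp [0.4629 0.1046 0.1475] rot [-2.880e+00 -1.254e+00  1.000e-03] F [ 0.4 -3.9 -8.2] g 0.151
[-0.76997994  0.05733894  0.03056287]
world d [ 0.  0. -1.] tool mm [0. 0. 1.] L 1.0 rows 1 per row [0. 0. 1.] yaw 0.821
tilt fix tool rotvec [-0.0006  0.0002 -0.    ]
```

```bash
python3 -m crank '[[[0,0,3,0,0,0],[0,0,3,0,0,0],[0,0,3,0,0,0],[0,0,3,0,0,0],[0,0,0,0,0,0],[0,0,0,0,0,0]]]'
python3 -c "
from h import *
s=st()"
python3 -m crank '[[[0,0,0,0,0,0],[0,0,0,0,0,0],[0,0,0,0,0,0],[0,0,0,0,0,0],[0,0,0,0,0,0],[0,0,-35,0,0,0],[0,0,-40,0,0,0],[0,0,-40,0,0,0],[0,0,0,0,0,0],[0,0,0,0,0,0]]]' 0.5
python3 -c "
from h import *
s=st();snap('wrist','w9.png')
c=snap('scene','s9.png');x,y=310,90
i=cv2.imread('pics/s9.png');cv2.imwrite('pics/s9z.png',cv2.resize(i[y:y+150,x:x+140],None,fx=4,fy=4,interpolation=cv2.INTER_CUBIC))
print(proj(c,[[.4634,.1048,.148],[.4634,.1048,.157]]))"
```

```text
t: 21.3
tcp_pos: [0.463, 0.1046, 0.1355]
eef_rot: [-2.882, -1.25, 0.0]
ft_force: [-1.7, -4.1, -5.7]
grip_width: 0.148
t 21.3 tcp [0.463  0.1046 0.1355] rot [-2.882 -1.25   0.   ] F [-1.7 -4.1 -5.7] g 0.148
t: 22.13
tcp_pos: [0.4652, 0.1048, 0.254]
eef_rot: [2.88, 1.248, 0.011]
ft_force: [0.4, -0.7, -0.3]
grip_width: 0.505
t 22.13 tcp [0.4652 0.1048 0.254 ] rot [2.88  1.248 0.011] F [ 0.4 -0.7 -0.3] g 0.505
[[350.06699654 158.08850448]
 [350.47363886 155.78966553]]
```

View pics/w9.png

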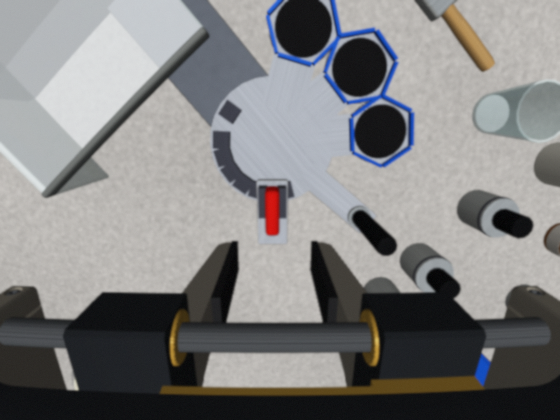

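View pics/s9z.png

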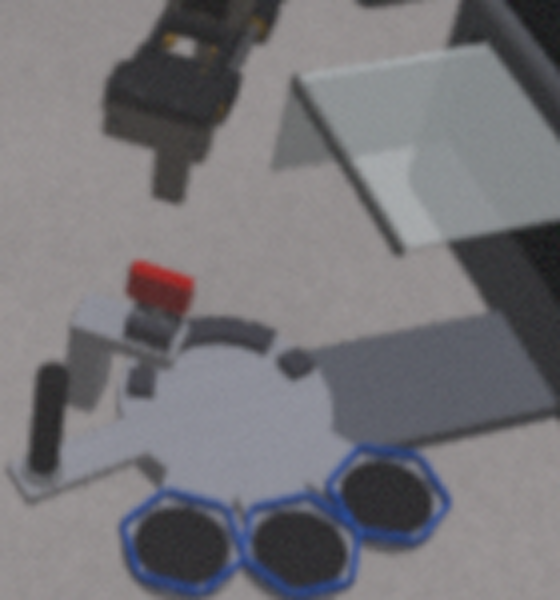

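In scene9 the bar is back in exactly its starting place (zoomed crop (133–192, 262–310)). It is fully down, so the table is locked. Next I'll re-measure the pockets and cans.

```bash
python3 - <<'E'
from h import *
snap('top','t10.png');
i=cv2.imread('pics/t10.png');cv2.imwrite('pics/t10z.png',cv2.resize(i[100:300,140:440],None,fx=2.6,fy=2.6,interpolation=cv2.INTER_CUBIC))
i=cv2.imread('pics/s9.png');cv2.imwrite('pics/s9c.png',cv2.resize(i[160:350,150:320],None,fx=3,fy=3,interpolation=cv2.INTER_CUBIC))
E
```

```text
(no output)
```

View pics/t10z.png

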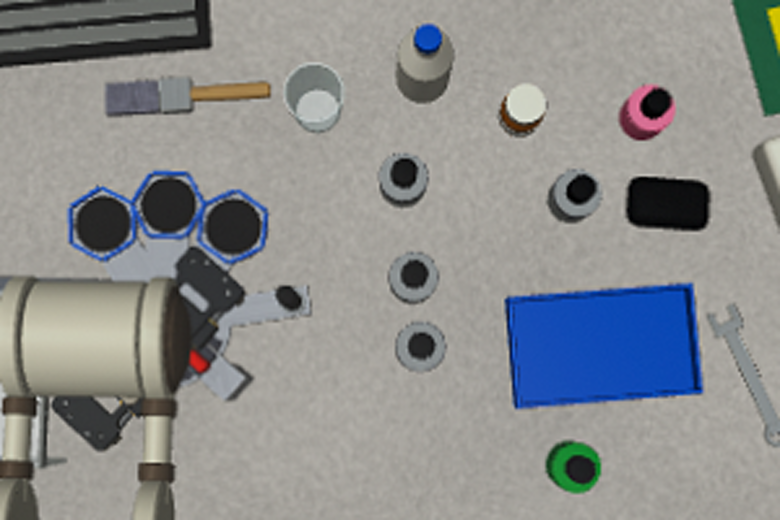

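View pics/s9c.png

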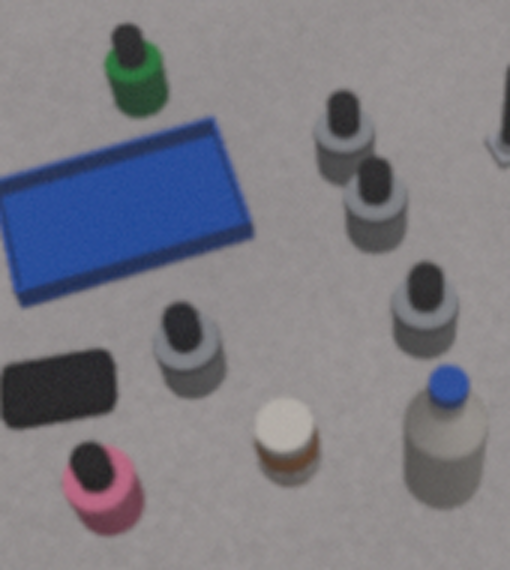

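```bash
python3 - <<'E'
from h import *
np.set_printoptions(suppress=True,precision=4)
T=robot.read_camera('top');S=robot.read_camera('scene')
q=[]
for n,a,b in [('P1',(234,227),(183,545)),('P2',(169,205),(300,548)),('P3',(103,223),(387,496))]:
    a=(140+a[0]/2.6,100+a[1]/2.6);b=(310+b[0]/4,90+b[1]/4)
    X,e=tri([ray(T,*a),ray(S,*b)]);print(n,X,np.round(e,4),atz(T,*a,.046)[:2],atz(S,*b,.046)[:2]);q.append((atz(T,*a,.046)[:2]+atz(S,*b,.046)[:2])/2)
q=np.array(q)
from scipy.optimize import least_squares
r=least_squares(lambda x:np.linalg.norm(q-x,axis=1)-.135,[.5,.15]);print('pivot',r.x,r.fun,[np.linalg.norm(q[0]-q[1]),np.linalg.norm(q[1]-q[2])])
# model fit: pivot + angle, spacing 80mm chord
da=2*np.arcsin(.04/.135)
m=lambda p:np.array([[p[0]+.135*np.cos(p[2]+k*da),p[1]+.135*np.sin(p[2]+k*da)] for k in(-1,0,1)])
r=least_squares(lambda p:(m(p)-q).ravel(),[.5,.15,0]);print(r.x,m(r.x),r.fun)
C=[(195,343),(409,328),(419,453),(207,469)]
c=np.array([atz(T,270+u/3,100+v/3,.03)[:2] for u,v in C]);print(c,c.mean(0),np.linalg.norm(c-np.roll(c,-1,0),axis=1))
D=[(254,235),(22,303),(-3,182),(212,121)]
c=np.array([atz(S,150+u/3,160+v/3,.03)[:2] for u,v in D]);print(c,c.mean(0),np.linalg.norm(c-np.roll(c,-1,0),axis=1))
E
```

```text
P1 [0.6124 0.0682 0.043 ] [0.003 0.003] [0.6108 0.065 ] [0.615  0.0699]
P2 [0.6403 0.1431 0.0443] [0.0024 0.0024] [0.639  0.1405] [0.6419 0.1447]
P3 [0.6212 0.22   0.0465] [0.002 0.002] [0.6204 0.2183] [0.6214 0.2223]
pivot [0.5057 0.1497] [ 0.0001 -0.0001  0.0001] [np.float64(0.08003060214176402), np.float64(0.0801018488056453)]
[ 0.5057  0.1497 -0.0524] [[0.6129 0.0675]
 [0.6405 0.1426]
 [0.6209 0.2201]] [-0.      0.0001  0.0001  0.     -0.     -0.0001]
[[ 0.5211 -0.249 ]
 [ 0.5294 -0.4689]
 [ 0.4023 -0.4725]
 [ 0.3943 -0.2561]] [ 0.4618 -0.3617] [0.22   0.1271 0.2166 0.127 ]
[[ 0.5416 -0.2489]
 [ 0.5484 -0.4601]
 [ 0.4113 -0.4646]
 [ 0.4035 -0.2558]] [ 0.4762 -0.3573] [0.2114 0.1371 0.2089 0.1383]
```

```bash
python3 -m crank '[[[0,0,0,0,0,0.117],[0,0,0,0,0,0.117],[0,0,0,0,0,0.117],[0,0,0,0,0,0.117],[0,0,0,0,0,0.117],[0,0,0,0,0,0.117],[0,0,0,0,0,0.117],[0,0,0,0,0,0],[0,0,0,0,0,0]]]'
python3 - <<'E'
from h import *
st();plan(target=[.436,-.1432,.20],yaw=0)
E
```

```text
t: 23.13
tcp_pos: [0.4628, 0.1047, 0.2498]
eef_rot: [-3.141, -0.003, 0.002]
ft_force: [-0.4, 0.1, 0.4]
grip_width: 0.501
t 23.13 tcp [0.4628 0.1047 0.2498] rot [-3.141e+00 -3.000e-03  2.000e-03] F [-0.4  0.1  0.4] g 0.501
world d [ -26.8 -247.9  -49.8] tool mm [-27.2 247.9  49.7] L 254.2 rows 7 per row [-3.88 35.41  7.09] yaw 0.002
tool z turn (mod pi) 0.002
tilt fix tool rotvec [-0.0008  0.0012 -0.    ]
```

```bash
python3 -m crank '[[[-4,35.5,0,0,0,0],[-4,35.5,0,0,0,0],[-4,35.5,10,0,0,0],[-4,35.5,10,0,0,0],[-4,35.5,10,0,0,0],[-4,35.5,10,0,0,0],[-3,35,10,0,0,0],[0,0,0,0,0,0],[0,0,0,0,0,0],[0,0,0,0,0,0]]]' 0.7 25
python3 - <<'E'
from h import *
st();c=snap('wrist','w11.png');print(proj(c,[[.4671,-.1432,.096],[.5453,-.1373,.096]]))
print([(d['extent'],d['p']) for d in robot.find_in('wrist','can_a_mid')])
E
```

```text
t: 23.97
tcp_pos: [0.4359, -0.1428, 0.2005]
eef_rot: [-3.14, -0.0, -0.0]
ft_force: [0.4, -0.7, 0.2]
grip_width: 0.701
t 23.97 tcp [ 0.4359 -0.1428  0.2005] rot [-3.14 -0.   -0.  ] F [ 0.4 -0.7  0.2] g 0.701
[[275.85582833 178.92828358]
 [269.09414901  89.16995144]]
[([382.1, 252.0, 436.1, 294.0], 0.55)]
```

View pics/w11.png

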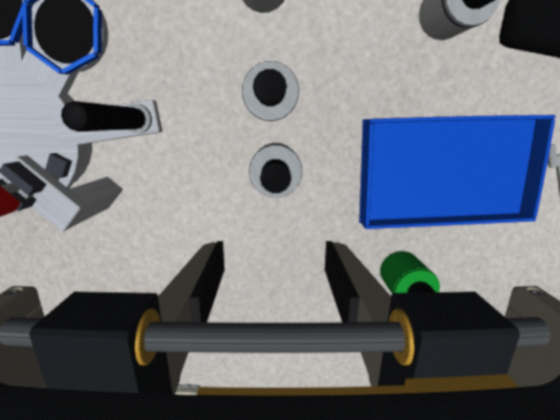

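Can 1's knob is at (276,177) and can 2's at (270,87), within 2 px of prediction. The tray is fully in view, so I'll measure it and go down onto can 1.

```bash
python3 - <<'E'
from h import *
c=robot.read_camera('wrist')
q=np.array([atz(c,u,v,.03)[:2] for u,v in [(361,120),(554,115),(540,219),(361,228)]]);print(q,q.mean(0),np.linalg.norm(q-np.roll(q,-1,0),axis=1))
i=cv2.imread('pics/w11.png');cv2.imwrite('pics/w11z.png',cv2.resize(i[100:240,345:560],None,fx=3.5,fy=3.5))
plan(target=[.468,-.1432,.075])
E
```

```text
[[ 0.52170833 -0.23681622]
 [ 0.53281399 -0.463996  ]
 [ 0.40664298 -0.47773653]
 [ 0.39525955 -0.24712749]] [ 0.46410621 -0.35641906] [0.22745107 0.12691701 0.23088983 0.1268685 ]
world d [  31.6   -1.  -126. ] tool mm [ 31.4   1.1 126.1] L 129.9 rows 4 per row [ 7.86  0.28 31.52] yaw 0.002
tilt fix tool rotvec [-0.0005 -0.0013 -0.    ]
```

View pics/w11z.png

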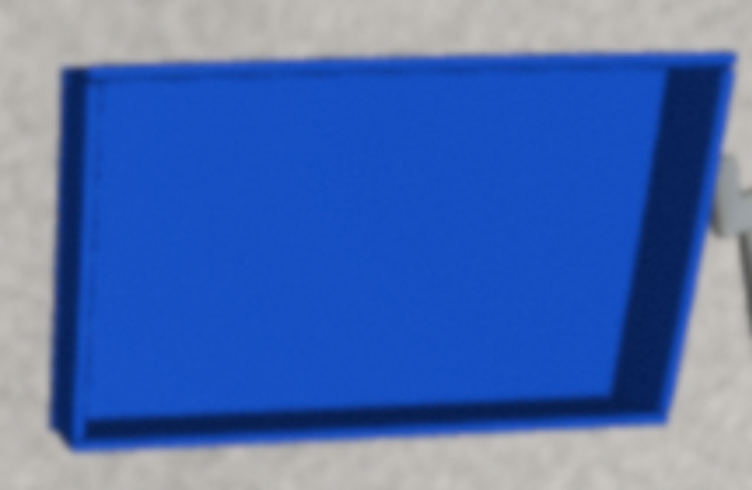

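```bash
python3 -m crank '[[[16,0.5,20,0,0,0],[15.5,0.5,30,0,0,0],[0,0,35,0,0,0],[0,0,30,0,0,0],[0,0,11,0,0,0],[0,0,0,0,0,0],[0,0,0,0,0,0],[0,0,0,0,0,0]]]' 0.6 25
python3 -c "
from h import *
st()"
python3 -m crank '[[[0,0,0,0,0,0],[0,0,0,0,0,0],[0,0,0,0,0,0],[0,0,0,0,0,0],[0,0,0,0,0,0],[0,0,0,0,0,0],[0,0,0,0,0,0]]]' 0 25
python3 -c "
from h import *
s=st()"
```

```text
t: 24.78
tcp_pos: [0.4692, -0.1449, 0.077]
eef_rot: [3.14, -0.001, 0.006]
ft_force: [0.2, 0.1, 0.3]
grip_width: 0.602
t 24.78 tcp [ 0.4692 -0.1449  0.077 ] rot [ 3.14e+00 -1.00e-03  6.00e-03] F [0.2 0.1 0.3] g 0.602
t: 25.37
tcp_pos: [0.4681, -0.1442, 0.0753]
eef_rot: [-3.141, 0.002, -0.003]
ft_force: [0.3, 2.4, 5.9]
grip_width: 0.322
t 25.37 tcp [ 0.4681 -0.1442  0.0753] rot [-3.141e+00  2.000e-03 -3.000e-03] F [0.3 2.4 5.9] g 0.322
```

```bash
python3 -m crank '[[[0,0,-10,0,0,0],[0,0,-20,0,0,0],[0,0,-20,0,0,0],[0,0,-10,0,0,0],[0,0,0,0,0,0],[0,0,0,0,0,0],[0,0,0,0,0,0],[0,0,0,0,0,0]]]'
python3 -c "
from h import *
s=st();print(s['ft_torque'])"
python3 -m crank '[[[0,0,0,0,0,0],[0,0,0,0,0,0]]]'
```

```text
t: 26.03
tcp_pos: [0.4664, -0.1437, 0.133]
eef_rot: [-3.139, 0.002, 0.003]
ft_force: [-0.3, -0.1, -6.0]
grip_width: 0.322
t 26.03 tcp [ 0.4664 -0.1437  0.133 ] rot [-3.139e+00  2.000e-03  3.000e-03] F [-0.3 -0.1 -6. ] g 0.322
[-0.00297901  0.04586605 -0.01582612]
t: 26.2
tcp_pos: [0.467, -0.144, 0.1338]
eef_rot: [-3.14, 0.002, 0.001]
ft_force: [-0.2, 0.0, -5.9]
grip_width: 0.325
```

It weighs about 0.61 kg, so it is full. It goes to pocket 3.

```bash
python3 -m crank '[[[0,0,-40,0,0,0],[0,0,-40,0,0,0],[0,0,-40,0,0,0],[14,-33,-5,0,0,0],[14,-33,0,0,0,0],[14,-33,0,0,0,0],[14,-33,0,0,0,0],[14,-33,0,0,0,0],[14,-33,0,0,0,0],[14,-33,0,0,0,0],[14,-33,0,0,0,0],[14,-33,0,0,0,0],[14,-33,0,0,0,0],[14,-33,0,0,0,0],[0,0,0,0,0,0],[0,0,0,0,0,0],[0,0,0,0,0,0],[0,0,0,0,0,0]]]'
python3 - <<'E'
from h import *
s=st();print(s['joint_positions']);plan(target=[.6209,.2201,.135],yaw=0)
c=snap('wrist','w12.png');print(proj(c,[[.6209,.2201,.046],[.6405,.1426,.046],[.6129,.0675,.046]]))
E
```

```text
t: 27.7
tcp_pos: [0.6217, 0.2175, 0.2597]
eef_rot: [-3.141, 0.003, 0.0]
ft_force: [-0.5, -0.5, -5.7]
grip_width: 0.319
t 27.7 tcp [0.6217 0.2175 0.2597] rot [-3.141e+00  3.000e-03  0.000e+00] F [-0.5 -0.5 -5.7] g 0.319
[1.53368966e-01 3.53435763e-01 1.29160089e+00 1.21662188e-04
 1.49664217e+00 1.72638332e+00]
world d [  -0.8    2.6 -124.7] tool mm [ -0.8  -2.6 124.7] L 124.7 rows 4 per row [-0.19 -0.66 31.17] yaw -0.002
tool z turn (mod pi) -0.002
tilt fix tool rotvec [-0.0001  0.0001  0.    ]
[[273.00182363 187.86689639]
 [332.51270155 173.0133587 ]
 [387.35595239 193.65155628]]
```

View pics/w12.png

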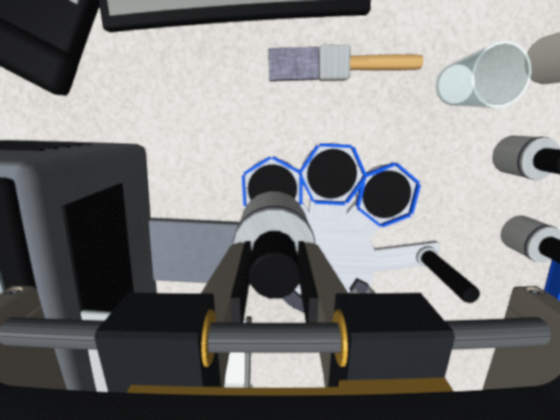

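The projected pocket centres at (332,173) and (387,194) match the picture. I'll descend into pocket 3.

```bash
python3 -m crank '[[[-0.5,-1.5,30,0,0,0],[0,-1,35,0,0,0],[0,0,35,0,0,0],[0,0,22,0,0,0],[0,0,6,0,0,0],[0,0,5,0,0,0],[0,0,0,0,0,0],[0,0,0,0,0,0],[0,0,0,0,0,0]]]'
python3 -c "
from h import *
st()"
```

```text
t: 28.5
tcp_pos: [0.6232, 0.2211, 0.1299]
eef_rot: [-3.14, 0.002, -0.008]
ft_force: [0.6, 0.1, -5.3]
grip_width: 0.317
t 28.5 tcp [0.6232 0.2211 0.1299] rot [-3.14e+00  2.00e-03 -8.00e-03] F [ 0.6  0.1 -5.3] g 0.317
```

```bash
python3 -m crank '[[[-1,0,4,0,0,0],[0,0,3,0,0,0],[0,0,0,0,0,0],[0,0,0,0,0,0]]]'
python3 -c "
from h import *
st()"
```

```text
t: 28.83
tcp_pos: [0.6215, 0.2216, 0.122]
eef_rot: [-3.14, 0.002, -0.005]
ft_force: [-1.9, 2.0, 3.6]
grip_width: 0.318
t 28.83 tcp [0.6215 0.2216 0.122 ] rot [-3.14e+00  2.00e-03 -5.00e-03] F [-1.9  2.   3.6] g 0.318
```

On the floor. I'll release, rise, and head for can 2.

```bash
python3 -m crank '[[[0,0,0,0,0,0],[0,0,0,0,0,0],[0,0,0,0,0,0],[0,0,0,0,0,0],[0,0,-30,0,0,0],[0,0,-35,0,0,0],[0,0,-40,0,0,0],[0,0,0,0,0,0],[0,0,0,0,0,0]]]' 0.6
python3 - <<'E'
from h import *
st();c=snap('wrist','w13.png');print(proj(c,[[.6209,.2201,.142]]));plan(target=[.515,-.1373,.20],yaw=0)
E
```

```text
t: 29.58
tcp_pos: [0.6224, 0.2212, 0.2289]
eef_rot: [-3.14, 0.002, -0.012]
ft_force: [0.1, -0.4, -0.2]
grip_width: 0.599
t 29.58 tcp [0.6224 0.2212 0.2289] rot [-3.14e+00  2.00e-03 -1.20e-02] F [ 0.1 -0.4 -0.2] g 0.599
[[276.63147075 219.07346306]]
world d [-106.  -358.3  -25.9] tool mm [-105.6  358.4   25.3] L 374.5 rows 10 per row [-10.56  35.84   2.53] yaw -0.001
tool z turn (mod pi) -0.001
tilt fix tool rotvec [-0.0008 -0.0027  0.    ]
```

View pics/w13.png

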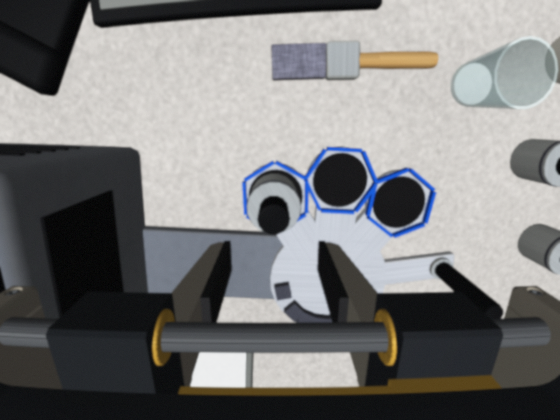

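The can sits upright in pocket 3 at about (274,205). Now can 2.

```bash
python3 -m crank '[[[-10.5,36,0,0,0,0],[-10.5,36,0,0,0,0],[-10.5,36,0,0,0,0],[-10.5,36,0,0,0,0],[-10.5,36,0,0,0,0],[-10.5,36,0,0,0,0],[-10.5,36,0,0,0,0],[-10.5,36,8,0,0,0],[-10.5,36,8,0,0,0],[-10.5,35,9,0,0,0],[0,0,0,0,0,0],[0,0,0,0,0,0],[0,0,0,0,0,0]]]' 0.6
python3 - <<'E'
from h import *
st();c=snap('wrist','w14.png');print(proj(c,[[.5453,-.1373,.096],[.6615,-.1297,.096],[.6374,-.3297,.096]]));plan(target=[.546,-.1373,.075],yaw=0)
E
```

```text
t: 30.72
tcp_pos: [0.5144, -0.1371, 0.1984]
eef_rot: [-3.139, 0.002, 0.002]
ft_force: [0.3, -0.7, 0.1]
grip_width: 0.599
t 30.72 tcp [ 0.5144 -0.1371  0.1984] rot [-3.139e+00  2.000e-03  2.000e-03] F [ 0.3 -0.7  0.1] g 0.599
[[275.63282488 179.49159391]
 [266.28157542  40.44366151]
 [496.85423913  75.8856564 ]]
world d [  31.1   -0.6 -123.9] tool mm [ 31.2   0.8 123.9] L 127.8 rows 4 per row [ 7.79  0.2  30.98] yaw -0.0
tool z turn (mod pi) -0.0
tilt fix tool rotvec [-0.0018  0.0005  0.    ]
```

View pics/w14.png

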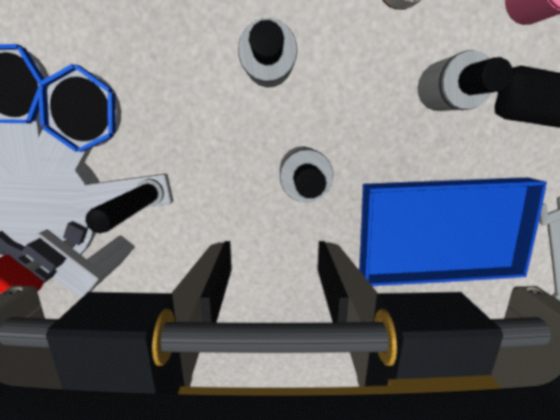

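Can 2 has been knocked aside: its knob is at (310,180), and I predicted (276,180). Can 3 at (267,40) and can 4 at (495,75) are where expected.

```bash
python3 - <<'E'
from h import *
c=robot.read_camera('wrist');S=snap('scene','s15.png')
i=cv2.imread('pics/w14.png');cv2.imwrite('pics/w14z.png',cv2.resize(i[140:210,260:360],None,fx=6,fy=6))
X=atz(c,310,180,.096);print(X,proj(S,X)); plan(target=[X[0]+.001,X[1],.075])
i=cv2.imread('pics/s15.png');cv2.imwrite('pics/s15c.png',cv2.resize(i[160:350,150:320],None,fx=3,fy=3,interpolation=cv2.INTER_CUBIC))
E
```

```text
[ 0.54529192 -0.16867369  0.096     ] [[262.75159129 217.62301755]]
world d [  31.   -32.1 -124.6] tool mm [ 30.9  32.3 124.6] L 132.3 rows 4 per row [ 7.72  8.07 31.14] yaw 0.001
tilt fix tool rotvec [-0.001  -0.0005  0.    ]
```

View pics/s15c.png

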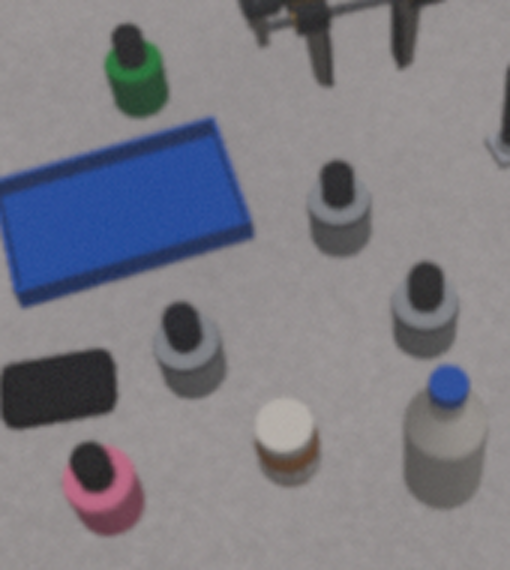

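View pics/w14z.png

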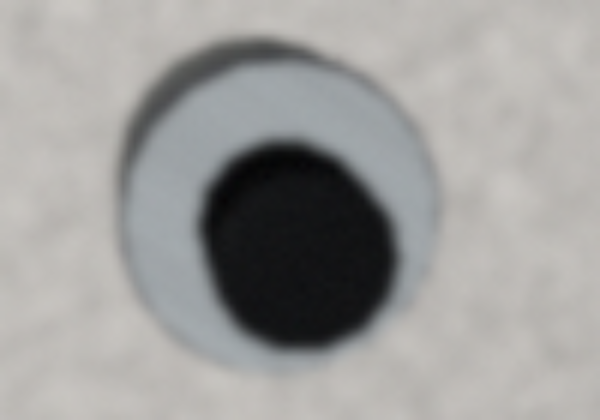

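The scene view agrees: the knob top is at (262.7,216.7). I'll descend at the new position.

```bash
python3 -m crank '[[[15,16,20,0,0,0],[15,16,30,0,0,0],[0,0,35,0,0,0],[0,0,30,0,0,0],[0,0,9,0,0,0],[0,0,0,0,0,0],[0,0,0,0,0,0],[0,0,0,0,0,0]]]' 0.6 25
python3 -m crank '[[[0,0,0,0,0,0],[0,0,0,0,0,0],[0,0,0,0,0,0],[0,0,0,0,0,0],[0,0,0,0,0,0],[0,0,0,0,0,0],[0,0,0,0,0,0]]]' 0 25
python3 -c "
from h import *
s=st()"
python3 -m crank '[[[0,0,-10,0,0,0],[0,0,-20,0,0,0],[0,0,-20,0,0,0],[0,0,-10,0,0,0],[0,0,0,0,0,0],[0,0,0,0,0,0],[0,0,0,0,0,0],[0,0,0,0,0,0]]]'
python3 -c "
from h import *
s=st();print(s['ft_torque'])"
```

```text
t: 31.53
tcp_pos: [0.5469, -0.1702, 0.0783]
eef_rot: [3.14, -0.001, 0.007]
ft_force: [0.4, -0.0, 0.7]
grip_width: 0.598
t: 32.12
tcp_pos: [0.5455, -0.1704, 0.0764]
eef_rot: [3.141, -0.002, 0.003]
ft_force: [0.5, -1.5, 4.1]
grip_width: 0.321
t 32.12 tcp [ 0.5455 -0.1704  0.0764] rot [ 3.141e+00 -2.000e-03  3.000e-03] F [ 0.5 -1.5  4.1] g 0.321
t: 32.78
tcp_pos: [0.5438, -0.1691, 0.1338]
eef_rot: [-3.139, 0.002, 0.004]
ft_force: [-0.8, -0.5, -6.1]
grip_width: 0.325
t 32.78 tcp [ 0.5438 -0.1691  0.1338] rot [-3.139e+00  2.000e-03  4.000e-03] F [-0.8 -0.5 -6.1] g 0.325
[ 0.02332864 -0.02686195 -0.04850735]
```

Full again (6.1 N). It goes to pocket 2.

```bash
python3 -m crank '[[[0,0,-40,0,0,0],[0,0,-40,0,0,0],[0,0,-40,0,0,0],[10.8,-34.6,0,0,0,0],[10.8,-34.6,0,0,0,0],[10.8,-34.6,0,0,0,0],[10.8,-34.6,0,0,0,0],[10.8,-34.6,0,0,0,0],[10.8,-34.6,0,0,0,0],[10.8,-34.6,0,0,0,0],[10.8,-34.6,0,0,0,0],[10.8,-34.6,0,0,0,0],[0,0,0,0,0,0],[0,0,0,0,0,0],[0,0,0,0,0,0],[0,0,0,0,0,0]]]'
python3 - <<'E'
from h import *
s=st();plan(target=[.6405,.1426,.122],yaw=0)
c=snap('wrist','w16.png');print(proj(c,[[.6209,.2201,.046],[.6405,.1426,.046],[.6129,.0675,.046]]))
E
```

```text
t: 34.12
tcp_pos: [0.6421, 0.1403, 0.2551]
eef_rot: [-3.141, 0.004, 0.002]
ft_force: [-0.3, 0.7, -6.1]
grip_width: 0.317
t 34.12 tcp [0.6421 0.1403 0.2551] rot [-3.141e+00  4.000e-03  2.000e-03] F [-0.3  0.7 -6.1] g 0.317
world d [  -1.6    2.3 -133.1] tool mm [ -1.5  -2.3 133.1] L 133.1 rows 4 per row [-0.37 -0.58 33.27] yaw -0.002
tool z turn (mod pi) -0.002
tilt fix tool rotvec [-0.0002  0.001  -0.    ]
[[214.78923051 203.76025629]
 [273.23213531 189.08586233]
 [329.72691694 209.28457646]]
```

View pics/w16.png

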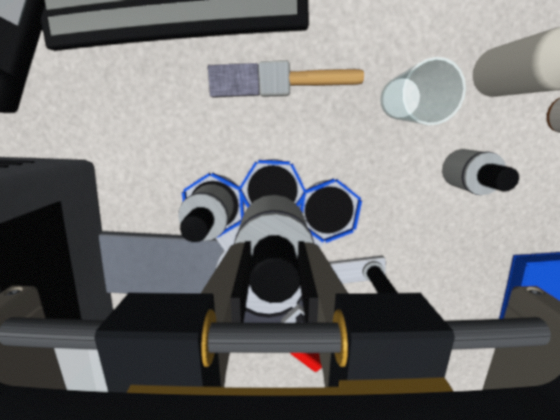

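```bash
python3 -m crank '[[[-0.5,-1.5,30,0,0,0],[-1,-1,35,0,0,0],[0,0,35,0,0,0],[0,0,18,0,0,0],[0,0,6,0,0,0],[0,0,5,0,0,0],[0,0,3,0,0,0],[0,0,0,0,0,0],[0,0,0,0,0,0],[0,0,0,0,0,0]]]'
python3 -c "
from h import *
st()"
```

```text
t: 35.0
tcp_pos: [0.6422, 0.1439, 0.1258]
eef_rot: [-3.141, 0.002, -0.006]
ft_force: [0.2, -0.4, -5.3]
grip_width: 0.32
t 35.0 tcp [0.6422 0.1439 0.1258] rot [-3.141e+00  2.000e-03 -6.000e-03] F [ 0.2 -0.4 -5.3] g 0.32
```

```bash
python3 -m crank '[[[-1,0.5,2,0,0,0],[0,0,1.5,0,0,0],[0,0,0,0,0,0],[0,0,0,0,0,0]]]'
python3 -m crank '[[[0,0,0,0,0,0],[0,0,0,0,0,0],[0,0,0,0,0,0],[0,0,0,0,0,0],[0,0,-30,0,0,0],[0,0,-35,0,0,0],[0,0,-40,0,0,0],[0,0,0,0,0,0],[0,0,0,0,0,0]]]' 0.6
python3 - <<'E'
from h import *
st();c=snap('wrist','w17.png');print(proj(c,[[.6405,.1426,.142]]));plan(target=[.6315,-.1297,.20],yaw=0)
E
```

```text
t: 35.33
tcp_pos: [0.6413, 0.1436, 0.1232]
eef_rot: [-3.141, 0.001, -0.006]
ft_force: [-2.9, -0.0, 6.5]
grip_width: 0.316
t: 36.08
tcp_pos: [0.6421, 0.1434, 0.2293]
eef_rot: [-3.141, 0.002, -0.012]
ft_force: [0.5, -0.4, -0.3]
grip_width: 0.599
t 36.08 tcp [0.6421 0.1434 0.2293] rot [-3.141e+00  2.000e-03 -1.200e-02] F [ 0.5 -0.4 -0.3] g 0.599
[[276.21625176 218.96591727]]
world d [  -9.1 -273.   -26.4] tool mm [ -8.8 273.1  26.1] L 274.4 rows 8 per row [-1.1  34.13  3.27] yaw -0.001
tool z turn (mod pi) -0.001
tilt fix tool rotvec [-0.0007 -0.0027 -0.    ]
```

View pics/w17.png

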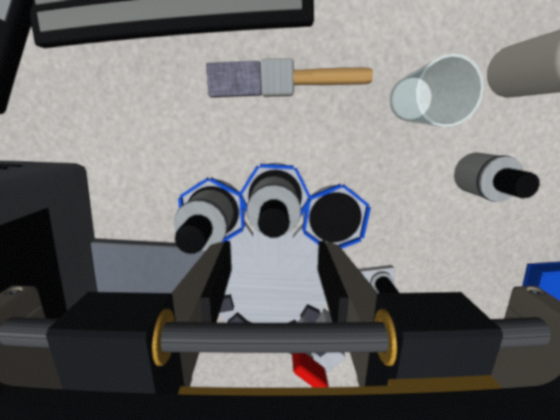

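Both cans stand in their pockets, at (205,215) and (274,200). Next is can 3.

```bash
python3 -m crank '[[[-1,34,0,0,0,0],[-1,34,0,0,0,0],[-1,34,0,0,0,0],[-1,34,0,0,0,0],[-1,34,5,0,0,0],[-1,34,6,0,0,0],[-1,34,7,0,0,0],[-1,34,7,0,0,0],[0,0,0,0,0,0],[0,0,0,0,0,0],[0,0,0,0,0,0]]]' 0.6
python3 - <<'E'
from h import *
st();c=snap('wrist','w18.png');print(proj(c,[[.6615,-.1297,.096]]));plan(target=[.662,-.1297,.075],yaw=0)
E
```

```text
t: 37.05
tcp_pos: [0.631, -0.1278, 0.1987]
eef_rot: [-3.139, 0.002, 0.003]
ft_force: [0.0, 0.1, 0.5]
grip_width: 0.6
t 37.05 tcp [ 0.631  -0.1278  0.1987] rot [-3.139e+00  2.000e-03  3.000e-03] F [0.  0.1 0.5] g 0.6
[[277.48555615 179.77591084]]
world d [  30.6   -2.4 -124.3] tool mm [ 30.7   2.6 124.3] L 128.1 rows 4 per row [ 7.68  0.65 31.08] yaw -0.0
tool z turn (mod pi) -0.0
tilt fix tool rotvec [-0.0018  0.0008 -0.    ]
```

View pics/w18.png

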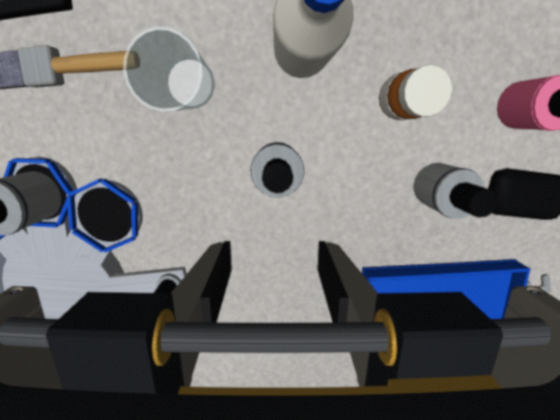

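```bash
python3 -m crank '[[[15,1,20,0,0,0],[15,1,30,0,0,0],[0,0,35,0,0,0],[0,0,30,0,0,0],[0,0,9,0,0,0],[0,0,0,0,0,0],[0,0,0,0,0,0],[0,0,0,0,0,0]]]' 0.6 25
python3 -m crank '[[[0,0,0,0,0,0],[0,0,0,0,0,0],[0,0,0,0,0,0],[0,0,0,0,0,0],[0,0,0,0,0,0],[0,0,0,0,0,0],[0,0,0,0,0,0]]]' 0 25
python3 -c "
from h import *
s=st()"
python3 -m crank '[[[0,0,-10,0,0,0],[0,0,-20,0,0,0],[0,0,-20,0,0,0],[0,0,-10,0,0,0],[0,0,0,0,0,0],[0,0,0,0,0,0],[0,0,0,0,0,0],[0,0,0,0,0,0]]]'
python3 -c "
from h import *
s=st();print(s['ft_torque'])"
```

```text
t: 37.77
tcp_pos: [0.6637, -0.1307, 0.0794]
eef_rot: [3.141, -0.001, 0.008]
ft_force: [-0.3, -1.0, -0.4]
grip_width: 0.603
t: 38.35
tcp_pos: [0.6622, -0.1307, 0.0771]
eef_rot: [-3.141, 0.002, -0.003]
ft_force: [-1.0, 0.4, 4.0]
grip_width: 0.321
t 38.35 tcp [ 0.6622 -0.1307  0.0771] rot [-3.141e+00  2.000e-03 -3.000e-03] F [-1.   0.4  4. ] g 0.321
t: 39.02
tcp_pos: [0.6606, -0.1302, 0.1343]
eef_rot: [-3.14, 0.002, 0.004]
ft_force: [0.3, 0.1, -2.4]
grip_width: 0.319
t 39.02 tcp [ 0.6606 -0.1302  0.1343] rot [-3.14e+00  2.00e-03  4.00e-03] F [ 0.3  0.1 -2.4] g 0.319
[0.00522809 0.04325428 0.02414758]
```

```bash
for i in 1 2 3; do python3 -m crank '[[[0,0,0,0,0,0],[0,0,0,0,0,0]]]' | grep ft_force; done
python3 - <<'E'
from h import *
plan(target=[.464,-.414,.2])
E
```

```text
ft_force: [0.2, -0.2, -2.1]
ft_force: [-0.1, 0.4, -3.0]
ft_force: [1.3, 0.1, -2.0]
world d [-197.8 -283.4   63.7] tool mm [-197.4  283.6  -64. ] L 351.4 rows 10 per row [-19.74  28.36  -6.4 ] yaw -0.001
tilt fix tool rotvec [-0.0006 -0.0007  0.    ]
```

About 2.3 N, so this one is empty. It goes to the far half of the tray.

```bash
python3 -m crank '[[[0,0,-32,0,0,0],[0,0,-32,0,0,0],[-19.7,28.4,0,0,0,0],[-19.7,28.4,0,0,0,0],[-19.7,28.4,0,0,0,0],[-19.7,28.4,0,0,0,0],[-19.7,28.4,0,0,0,0],[-19.7,28.4,0,0,0,0],[-19.7,28.4,0,0,0,0],[-19.7,28.4,0,0,0,0],[-19.7,28.4,0,0,0,0],[-19.7,28.4,0,0,0,0],[0,0,0,0,0,0],[0,0,0,0,0,0],[0,0,0,0,0,0]]]'
python3 - <<'E'
from h import *
s=st();plan(target=[.464,-.414,.084],yaw=0);print(s['joint_positions'])
c=snap('wrist','w19.png');print(proj(c,[[.463,-.361,.005]]))
E
```

```text
t: 40.77
tcp_pos: [0.4646, -0.4141, 0.2]
eef_rot: [-3.14, 0.002, -0.002]
ft_force: [0.1, -0.1, -2.4]
grip_width: 0.318
t 40.77 tcp [ 0.4646 -0.4141  0.2   ] rot [-3.14e+00  2.00e-03 -2.00e-03] F [ 0.1 -0.1 -2.4] g 0.318
world d [-6.00e-01  1.00e-01 -1.16e+02] tool mm [-7.00e-01  1.00e-01  1.16e+02] L 116.0 rows 4 per row [-1.7e-01  2.0e-02  2.9e+01] yaw -0.002
tool z turn (mod pi) -0.002
tilt fix tool rotvec [-0.0012 -0.001  -0.    ]
[-0.9226427   0.29553431  1.48131192  0.00156994  1.36511205  0.64934533]
[[233.0458562  191.87694237]]
```

View pics/w19.png

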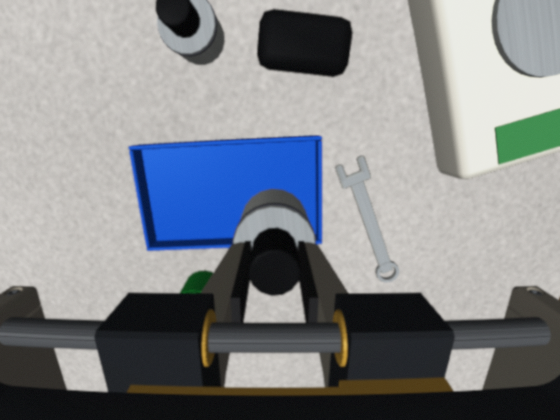

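The tray is where I computed it, with its floor centre at about (233,192), so I'll descend.

```bash
python3 -m crank '[[[0,0,30,0,0,0],[0,0,35,0,0,0],[0,0,30,0,0,0],[0,0,10,0,0,0],[0,0,6,0,0,0],[0,0,4,0,0,0],[0,0,0,0,0,0],[0,0,0,0,0,0],[0,0,0,0,0,0]]]'
python3 -m crank '[[[0,0,1.5,0,0,0],[0,0,1.5,0,0,0],[0,0,0,0,0,0],[0,0,0,0,0,0]]]'
```

```text
t: 41.57
tcp_pos: [0.4654, -0.4154, 0.0871]
eef_rot: [3.139, -0.002, 0.004]
ft_force: [0.4, -0.1, -2.7]
grip_width: 0.319
t: 41.9
tcp_pos: [0.4645, -0.4145, 0.0822]
eef_rot: [-3.141, 0.002, -0.001]
ft_force: [0.1, 0.1, -1.4]
grip_width: 0.315
```

```bash
python3 -m crank '[[[0,0,1,0,0,0],[0,0,0,0,0,0],[0,0,0,0,0,0]]]'
python3 -m crank '[[[0,0,0,0,0,0],[0,0,0,0,0,0],[0,0,0,0,0,0],[0,0,0,0,0,0],[0,0,-30,0,0,0],[0,0,-35,0,0,0],[0,0,-40,0,0,0],[0,0,-10,0,0,0],[0,0,0,0,0,0],[0,0,0,0,0,0]]]' 0.6
python3 - <<'E'
from h import *
st();c=snap('wrist','w20.png');plan(target=[.607,-.3297,.20],yaw=0)
E
```

```text
t: 42.15
tcp_pos: [0.4647, -0.4146, 0.0821]
eef_rot: [-3.141, 0.002, -0.002]
ft_force: [-2.4, 1.9, 6.1]
grip_width: 0.319
t: 42.98
tcp_pos: [0.4644, -0.4145, 0.1958]
eef_rot: [-3.141, 0.002, -0.002]
ft_force: [-1.5, 0.2, -0.2]
grip_width: 0.597
t 42.98 tcp [ 0.4644 -0.4145  0.1958] rot [-3.141e+00  2.000e-03 -2.000e-03] F [-1.5  0.2 -0.2] g 0.597
world d [143.2  84.    5.9] tool mm [143.1 -84.2  -5.8] L 166.1 rows 5 per row [ 28.62 -16.84  -1.16] yaw -0.001
tool z turn (mod pi) -0.001
tilt fix tool rotvec [-0.0028  0.001  -0.    ]
```

View pics/w20.png

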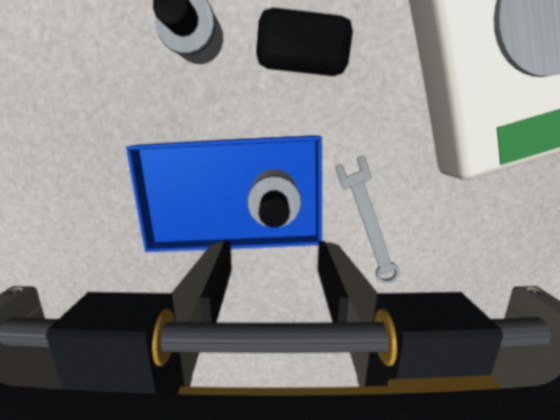

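The empty can stands in the tray at (274,200). Now can 4.

```bash
python3 -m crank '[[[28.6,-16.8,-1,0,0,0],[28.6,-16.8,-1,0,0,0],[28.6,-16.8,-1,0,0,0],[28.6,-16.8,-1,0,0,0],[28.6,-16.8,-1,0,0,0],[0,0,0,0,0,0],[0,0,0,0,0,0],[0,0,0,0,0,0]]]' 0.6
python3 - <<'E'
from h import *
st();c=snap('wrist','w21.png');print(proj(c,[[.6374,-.3297,.096]]));plan(target=[.638,-.3297,.075],yaw=0)
E
```

```text
t: 43.7
tcp_pos: [0.6062, -0.3303, 0.1986]
eef_rot: [-3.139, 0.002, 0.005]
ft_force: [-0.9, -0.7, 0.0]
grip_width: 0.595
t 43.7 tcp [ 0.6062 -0.3303  0.1986] rot [-3.139e+00  2.000e-03  5.000e-03] F [-0.9 -0.7  0. ] g 0.595
[[274.88502972 178.92428472]]
world d [  32.     1.1 -124.2] tool mm [ 32.3  -0.9 124.2] L 128.3 rows 4 per row [ 8.06 -0.23 31.04] yaw -0.002
tool z turn (mod pi) -0.002
tilt fix tool rotvec [-0.0023  0.0022  0.    ]
```

View pics/w21.png

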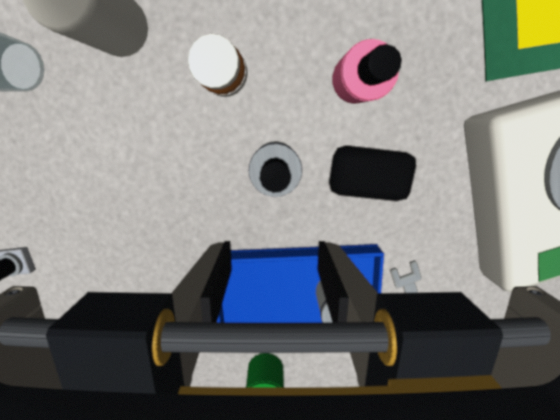

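```bash
python3 -m crank '[[[15,0,20,0,0,0],[15.5,0,30,0,0,0],[0,0,35,0,0,0],[0,0,30,0,0,0],[0,0,9,0,0,0],[0,0,0,0,0,0],[0,0,0,0,0,0],[0,0,0,0,0,0]]]' 0.6 25
python3 -m crank '[[[0,0,0,0,0,0],[0,0,0,0,0,0],[0,0,0,0,0,0],[0,0,0,0,0,0],[0,0,0,0,0,0],[0,0,0,0,0,0],[0,0,0,0,0,0]]]' 0 25
python3 -c "
from h import *
s=st()"
python3 -m crank '[[[0,0,-10,0,0,0],[0,0,-20,0,0,0],[0,0,-20,0,0,0],[0,0,-10,0,0,0],[0,0,0,0,0,0],[0,0,0,0,0,0],[0,0,0,0,0,0],[0,0,0,0,0,0]]]'
for i in 1 2; do python3 -m crank '[[[0,0,0,0,0,0],[0,0,0,0,0,0]]]' ; done
```

```text
t: 44.42
tcp_pos: [0.6391, -0.3321, 0.0803]
eef_rot: [3.139, -0.003, 0.007]
ft_force: [-0.4, 0.3, -0.1]
grip_width: 0.6
t: 45.0
tcp_pos: [0.6384, -0.3308, 0.0781]
eef_rot: [3.142, -0.002, 0.002]
ft_force: [-1.6, 1.0, 4.9]
grip_width: 0.322
t 45.0 tcp [ 0.6384 -0.3308  0.0781] rot [ 3.142e+00 -2.000e-03  2.000e-03] F [-1.6  1.   4.9] g 0.322
t: 45.67
tcp_pos: [0.6369, -0.3297, 0.1347]
eef_rot: [-3.138, 0.002, 0.004]
ft_force: [0.2, 0.8, -6.0]
grip_width: 0.328
t: 45.83
tcp_pos: [0.6375, -0.3302, 0.1359]
eef_rot: [-3.14, 0.002, 0.001]
ft_force: [-0.6, 0.6, -5.2]
grip_width: 0.324
t: 46.0
tcp_pos: [0.6379, -0.3305, 0.1369]
eef_rot: [-3.141, 0.002, -0.001]
ft_force: [-0.3, -0.2, -5.5]
grip_width: 0.317
```

Full (5.5 N). It goes to pocket 1.

```bash
python3 -m crank '[[[0,0,-40,0,0,0],[0,0,-40,0,0,0],[0,0,-38,0,0,0],[-2.3,-36.2,0,0,0,0],[-2.3,-36.2,0,0,0,0],[-2.3,-36.2,0,0,0,0],[-2.3,-36.2,0,0,0,0],[-2.3,-36.2,0,0,0,0],[-2.3,-36.2,0,0,0,0],[-2.3,-36.2,0,0,0,0],[-2.3,-36.2,0,0,0,0],[-2.3,-36.2,0,0,0,0],[-2.3,-36.2,0,0,0,0],[-2.3,-36.2,0,0,0,0],[0,0,0,0,0,0],[0,0,0,0,0,0],[0,0,0,0,0,0]]]'
python3 - <<'E'
from h import *
s=st();plan(target=[.6129,.0675,.124],yaw=0)
c=snap('wrist','w22.png');print(proj(c,[[.6209,.2201,.046],[.6405,.1426,.046],[.6129,.0675,.046]]))
E
```

```text
t: 47.42
tcp_pos: [0.6131, 0.0674, 0.2556]
eef_rot: [3.142, -0.001, 0.002]
ft_force: [-0.1, -0.2, -5.4]
grip_width: 0.323
t 47.42 tcp [0.6131 0.0674 0.2556] rot [ 3.142e+00 -1.000e-03  2.000e-03] F [-0.1 -0.2 -5.4] g 0.323
world d [-2.000e-01  1.000e-01 -1.316e+02] tool mm [-4.000e-01 -1.000e-01  1.316e+02] L 131.6 rows 4 per row [-1.00e-01 -3.00e-02  3.29e+01] yaw -0.001
tool z turn (mod pi) -0.001
tilt fix tool rotvec [ 0.0001 -0.0011  0.    ]
[[158.208612   182.61673494]
 [216.24080397 167.30304706]
 [274.88815276 188.30877843]]
```

View pics/w22.png

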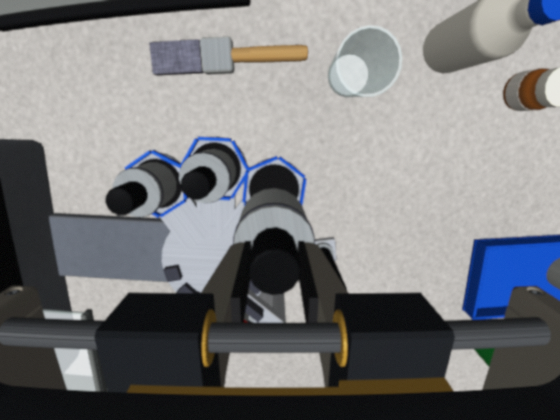

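```bash
python3 -m crank '[[[0,0,30,0,0,0],[0,0,35,0,0,0],[0,0,35,0,0,0],[0,0,18,0,0,0],[0,0,6,0,0,0],[0,0,4,0,0,0],[0,0,0,0,0,0],[0,0,0,0,0,0],[0,0,0,0,0,0]]]'
python3 -m crank '[[[-0.5,0,2,0,0,0],[0,0,2,0,0,0],[0,0,0,0,0,0],[0,0,0,0,0,0]]]'
```

```text
t: 48.22
tcp_pos: [0.6149, 0.0673, 0.1299]
eef_rot: [-3.141, 0.002, -0.008]
ft_force: [0.0, -0.1, -5.2]
grip_width: 0.319
t: 48.55
tcp_pos: [0.6137, 0.0678, 0.1248]
eef_rot: [-3.141, 0.002, -0.005]
ft_force: [0.1, 1.4, 0.8]
grip_width: 0.321
```

```bash
python3 -m crank '[[[0,0,1,0,0,0],[0,0,0,0,0,0],[0,0,0,0,0,0]]]'
python3 -m crank '[[[0,0,0,0,0,0],[0,0,0,0,0,0],[0,0,0,0,0,0],[0,0,0,0,0,0],[0,0,-30,0,0,0],[0,0,-35,0,0,0],[0,0,-40,0,0,0],[0,0,-20,0,0,0],[-20,30,0,0,0,0],[-20,30,0,0,0,0],[-20,30,0,0,0,0],[-20,30,0,0,0,0],[-20,30,0,0,0,0],[-20,30,0,0,0,0],[-20,30,0,0,0,0],[-20,30,0,0,0,0],[-10,30,0,0,0,0],[0,30,0,0,0,0],[0,0,0,0,0,0],[0,0,0,0,0,0]]]' 0.6
python3 - <<'E'
from h import *
st()
for n in ['scene','top','wrist']: snap(n,n+'23.png')
i=cv2.imread('pics/scene23.png');cv2.imwrite('pics/s23z.png',cv2.resize(i[90:270,300:450],None,fx=3.3,fy=3.3,interpolation=cv2.INTER_CUBIC))
E
```

```text
t: 48.8
tcp_pos: [0.6141, 0.0679, 0.1247]
eef_rot: [-3.141, 0.002, -0.007]
ft_force: [-1.0, 1.4, 6.5]
grip_width: 0.325
t: 50.47
tcp_pos: [0.4418, -0.2331, 0.2469]
eef_rot: [-3.14, 0.006, -0.001]
ft_force: [0.1, 1.3, -0.2]
grip_width: 0.597
t 50.47 tcp [ 0.4418 -0.2331  0.2469] rot [-3.14e+00  6.00e-03 -1.00e-03] F [ 0.1  1.3 -0.2] g 0.597
```

View pics/scene23.png

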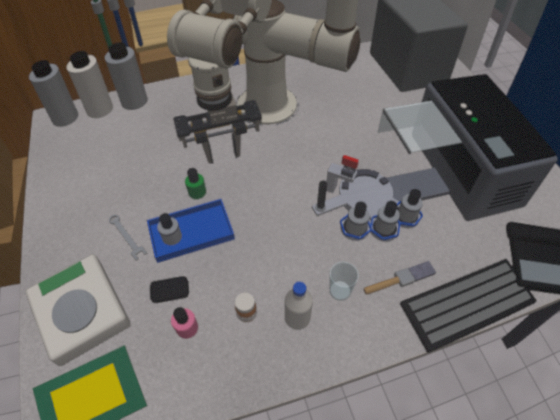

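View pics/s23z.png

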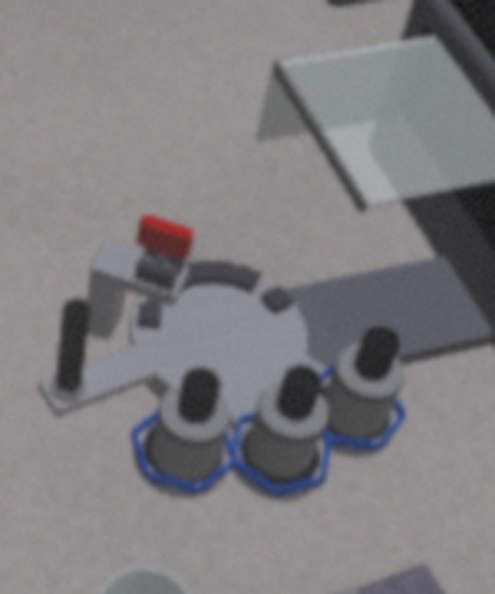

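View pics/top23.png

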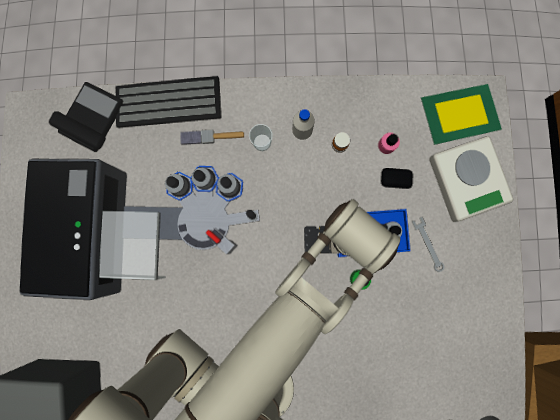

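Three full cans stand in the pockets and the empty one is in the tray. The plunger is down with its bar along the slot, and nothing else has moved. I'll hand in.

```bash
python3 -c "
from h import *
print(robot.sign_off());st()"
```

```text
the job is handed in; nothing more can be done
None
the job is handed in; nothing more can be done
```

The job is done and handed in at about 50 s of the 210 s allowed; the robot reports no verdict.

- **Table:** I lifted the plunger, turned it about 1.4 rad so it stayed out, and swung the table by its post to the stop (about 1.91 rad, 14 N of resistance). I then turned the plunger back and let it drop. The scene picture shows the knob fully down, at the same spot as at the start, so the table is locked. I judged this from the picture and did not push on the table to test it.
- **Canisters:** Four were present. Three lifted at 5.5–6.1 N (full) and stand upright in the three pockets. One lifted at about 2–3 N, averaging near 2.4 N (empty), and stands upright in the wash tray. That is slightly above the 2.2 N limit for an empty one, but within the sensor noise and far below the 4.1 N of a full one.
- **Disturbance:** One canister was knocked about 3 cm aside during the run. The wrist camera showed it, I measured its position again from two views, and I grasped it there.
- **Final check:** The scene and top pictures show all four canisters upright in place, the other things on the bench unmoved, and the gripper clear of everything.

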